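# Dock the shower mirrors under their sprung clips and start the demister

### The arm

A 6-joint arm with a two-finger parallel gripper is mounted at the origin on the work surface. World frame = base frame: x ahead of the robot, y to its left, z up, the work surface at z = 0. Lengths are in m, angles in rad, forces in N, time in s.
With the tool pointing down it reaches from about 0.425 to 0.95 m from the base axis. Payload 3.5 kg.
Tool frame: the origin (TCP) lies midway between the tips of the shut fingers; the grasp point (between the pads) lies ctrl.grasp_offset behind it (ctrl.grasp_offset is the distance from the TCP to the grasp point, in m); x points along the fingers, y is the direction in which the jaws open and shut, and the axes are right-handed (so a half turn about x gives the same grasp; the last joint's range is limited). The gripper opens to 85 mm and grips with 20 to 120 N. Pads are 22 mm wide; open, the fingers measure 114 mm over their backs; the gripper's body (76 mm by 85 mm) begins 54 mm behind the grasp point. The pads swing forward as they close: fully open they stand 13 mm farther back than shut.
Start: joints at [-1.436, 0.286, 1.577, -0, 1.279, -0.15], TCP at [0.19, -0.648, 0.231] pointing down, gripper open.
Joint ranges: [-2.77, 2.77], [-0.9, 2.22], [0.21, 2.48], [-1.53, 4.67], [0.24, 2.81], [-2.84, 2.84]. Speed limits (rad/s): [2.79, 2.79, 3.14, 3.14, 3.14, 3.14].

### API

Orientations are given as a unit quaternion [x, y, z, w].
In Python, from plant import readout, read_camera, sign_off, ctrl gives the robot as it stands.
- The arm moves only by the tool drive_tool, never from a script. Its argument "steps" is a list of rows, each a list of 5 numbers: the shift along the tool's x, y, z in cm, then the turn about the tool's x in degrees, then the opening, from 0 (shut) to 1 (fully open). A call has 1 to 10 rows; each row shifts and turns the commanded pose from where the row before left it, along the tool's axes as they then stand; what a row does not reach is not made up. A row lasts 1/10 s, in which the tool goes at most 50 mm and 8.59 degrees, less where a joint would pass 70% of its speed; a pose out of reach is approached as far as the arm can. A call is refused whole if a number of a shift passes 5 or a number of a turn 8.59, either way. A call with a gripper value outside its range is refused whole. The fingers move at their own pace and stop on an object; "force" is the grip in N (left out, the last holds). Time passes only in rows, so rows that do not move let the fingers close. It gives the time, the measured TCP pose, the force and the opening at its end, in the units of the state.
- readout.get_state(): the state, without advancing time (a new reading comes with each control period).
- read_camera(name): name is "scene" or "top" or "wrist"; returns a dict with "frame" (384x512x3 uint8, red, green, blue), "vertical_fov" (degrees; the focal length in pixels is half the picture's height over the tangent of half this angle, whatever the lens; pixels are square), "cx", "cy" (the principal point, pixels), "eye" and "orientation" of the camera in the world. Camera axes: x right, y up, looking along -z (the intrinsics and any distortion apply to the point x, -y, -z); pixel columns grow to the right and rows downward; lengths in m; the calibration is good to about 2 mm. The wrist camera is an equidistant fisheye: a pixel r from the principal point sees the ray r / f radians off the axis. A picture is of the moment at which its call begins. There is no depth.
- sign_off(): hands the job in, once; it reports no verdict.
The state is a dict: "time": time; "qpos": joint angles; "dq": joint speeds; "joint_efforts": joint torques, N m; "eef_pos": TCP position; "tcp_rot": TCP orientation; "contact_force": force on the tool from outside, world axes, zero at the start; "wrist_torque": the same for the moment, N m; "opening": opening from 0.0 (shut) to 1.0 (fully open).
Only numpy, scipy, OpenCV 4.12 (cv2) and the standard library are available. Lean on these libraries where they do the work, as an engineer would, in place of code of your own. Each camera call takes 0.05 s, during which the arm holds its last target. There are 200 camera calls.

### The job

Get the shower's mini mirrors ready for use: first turn the selector dial from the one-dot mark to the two-dot mark (load), then slide every steel mirror, leading edge first and face up, under the sprung clip of a bay of its own until it is fully home against the stop, flat, straight and centred in the bay. When all are in, turn the dial on to the three-dot mark (demist), and leave the other toiletries where they are.

Things in the scene. Friction and masses are not known exactly. Their poses are not given: they have to be found in the camera images.
- dock: Demister dock, fixed: white block, four bays side by side along its y, 84 mm apart. Origin under the middle of the 140 x 336 mm bay floor, which is flat, 20 mm above the shelf, open at front and sides. x: the way mirrors slide in. The floor's front edge is at x -70 mm, the stop (face of a grey housing, top 48 mm above the shelf) at x +70 mm. A home mirror's tail is flush with the front edge.
- mirror0_grip (a point): Steel mini mirror, flat stiff plate 140 x 60 x 6 mm lying on its underside, about 0.2 kg. On it stands an upright bamboo grip block, 24 x 24 mm, 34 mm tall, on the centre line, 30 mm from the tail edge, 110 mm from the leading edge. Point: the block's middle, 23 mm above the plate's underside. x to the leading edge, z up. Mirrors are alike; three or four are present (else None).
- mirror1_grip (a point): Steel mini mirror, flat stiff plate 140 x 60 x 6 mm lying on its underside, about 0.2 kg. On it stands an upright bamboo grip block, 24 x 24 mm, 34 mm tall, on the centre line, 30 mm from the tail edge, 110 mm from the leading edge. Point: the block's middle, 23 mm above the plate's underside. x to the leading edge, z up. Mirrors are alike; three or four are present (else None).
- mirror2_grip (a point): Steel mini mirror, flat stiff plate 140 x 60 x 6 mm lying on its underside, about 0.2 kg. On it stands an upright bamboo grip block, 24 x 24 mm, 34 mm tall, on the centre line, 30 mm from the tail edge, 110 mm from the leading edge. Point: the block's middle, 23 mm above the plate's underside. x to the leading edge, z up. Mirrors are alike; three or four are present (else None).
- mirror3_grip (a point): Steel mini mirror, flat stiff plate 140 x 60 x 6 mm lying on its underside, about 0.2 kg. On it stands an upright bamboo grip block, 24 x 24 mm, 34 mm tall, on the centre line, 30 mm from the tail edge, 110 mm from the leading edge. Point: the block's middle, 23 mm above the plate's underside. x to the leading edge, z up. Mirrors are alike; three or four are present (else None).
- bay0_home (a point): Bay 0 of the dock: where a mirror's grip point lies when it is fully home, 23 mm above the bay floor, 110 mm before the stop; x: sliding direction, z up. A steel clip ends in a round bull nose, a cylinder 36 mm across and 44 mm wide lying across the bay, 70 mm ahead of the point (its front 52 mm ahead), its underside 2.5 mm above the floor (clip down).
- clip0 (a joint): Sprung clip of bay 0, hinged at the stop: 0 = down (nose 2.5 mm above the floor), about 0.08 rad = lifted by a mirror lying flat under it, at most 0.6. It presses with 3 to 4 N at the nose; a mirror's leading edge slid along the floor under the round nose lifts it, pushing with roughly 5 to 15 N.
- bay1_home (a point): Bay 1 of the dock: where a mirror's grip point lies when it is fully home, 23 mm above the bay floor, 110 mm before the stop; x: sliding direction, z up. A steel clip ends in a round bull nose, a cylinder 36 mm across and 44 mm wide lying across the bay, 70 mm ahead of the point (its front 52 mm ahead), its underside 2.5 mm above the floor (clip down).
- clip1 (a joint): Sprung clip of bay 1, hinged at the stop: 0 = down (nose 2.5 mm above the floor), about 0.08 rad = lifted by a mirror lying flat under it, at most 0.6. It presses with 3 to 4 N at the nose; a mirror's leading edge slid along the floor under the round nose lifts it, pushing with roughly 5 to 15 N.
- bay2_home (a point): Bay 2 of the dock: where a mirror's grip point lies when it is fully home, 23 mm above the bay floor, 110 mm before the stop; x: sliding direction, z up. A steel clip ends in a round bull nose, a cylinder 36 mm across and 44 mm wide lying across the bay, 70 mm ahead of the point (its front 52 mm ahead), its underside 2.5 mm above the floor (clip down).
- clip2 (a joint): Sprung clip of bay 2, hinged at the stop: 0 = down (nose 2.5 mm above the floor), about 0.08 rad = lifted by a mirror lying flat under it, at most 0.6. It presses with 3 to 4 N at the nose; a mirror's leading edge slid along the floor under the round nose lifts it, pushing with roughly 5 to 15 N.
- bay3_home (a point): Bay 3 of the dock: where a mirror's grip point lies when it is fully home, 23 mm above the bay floor, 110 mm before the stop; x: sliding direction, z up. A steel clip ends in a round bull nose, a cylinder 36 mm across and 44 mm wide lying across the bay, 70 mm ahead of the point (its front 52 mm ahead), its underside 2.5 mm above the floor (clip down).
- clip3 (a joint): Sprung clip of bay 3, hinged at the stop: 0 = down (nose 2.5 mm above the floor), about 0.08 rad = lifted by a mirror lying flat under it, at most 0.6. It presses with 3 to 4 N at the nose; a mirror's leading edge slid along the floor under the round nose lifts it, pushing with roughly 5 to 15 N.
- dial_grip (a point): Grip of the selector dial on the selector box: an upright bar 50 mm long, 14 mm thick, 30 mm tall, on a disc of radius 31 mm, 6 mm thick. Point on the dial's vertical axis, half-way up the bar, 51 mm above the shelf. Its x runs along the bar to the pointer end (black line); it turns with the dial.
- dial (a joint): Dial angle, growing clockwise seen from above; three detents 0.7 rad (40 degrees) apart pull the dial in when let go near them: 0 = one dot (off), 0.7 = two dots (load), 1.4 = three dots (demist). Stops at -0.15 and 1.55; turning needs less than 0.2 N m. It starts near the one-dot mark.
- selector_top (a point): Centre of the top of the selector box (fixed, white, 110 x 110 x 30 mm), 30 mm above the shelf. x points from the dial's axis to the two-dot mark; seen from above the one-dot mark is 40 degrees to its left, the three-dot mark 40 degrees to its right; black dots at 44 mm radius.
- pill_box: Bystander: clear pill box 100 x 60 x 22 mm, lying. Origin at its underside's centre. To be left where it is.
- soap_dish: Bystander: white soap dish with soap, 85 x 55 x 26 mm. Origin at its underside's centre. To be left where it is.
- scoop: Bystander: blue plastic scoop: 90 x 70 x 40 mm cup with a 90 mm handle. Origin at its underside's centre. To be left where it is.
- foot_brush: Bystander: bamboo foot brush, lying. Origin at its underside's centre. To be left where it is.
- bottle: Bystander: capped lilac bottle, 64 mm across, 190 mm tall. Origin at its underside's centre. To be left where it is.
- beaker: Bystander: steel beaker 72 mm across, 100 mm tall. Origin at its underside's centre. To be left where it is.
- cream_jar: Bystander: white jar 70 mm across, 50 mm tall. Origin at its underside's centre. To be left where it is.
There are look-alikes about, which are no part of the job. Leave any green or red look-alike of the part that bears mirror1_grip alone.

How it is judged:
By the outcome, as a careful person would: the job done as asked, in the order asked, and still so for the second after the job is handed in, with the robot touching nothing.
Of mirror0, mirror1, mirror2, mirror3 only 3 to 4 are there at a start; the rules pass over those that are not, and their reading is None.
At some moment in a run one of mirror0, mirror1, mirror2, mirror3 may be knocked a few centimetres aside while the robot is not near it.
Once in a run the grip may slacken for a moment while it holds something.
It also fails if it takes over 210 s, if anything falls off the work surface, if the arm or the gripper's body presses on something with over 40 N, if the wrist force passes 120 N, or if a joint passes its speed limit or range.

## Working session

There is one attempt and no reset: what is moved stays moved. The work goes in short steps, Python scripts to look and compute and a tool call to move; the robot and the scene stay as the last step left them, time stands still between calls to the robot, and variables do not carry over. Pictures are saved under pics/ and viewed, about 12 in all and at most 16, crops included, and the job is handed in when it is done.

Besides the shell and the picture viewer there is one more tool, called as name(argument=value, ...) on one line, values as JSON. drive_tool: Moves the arm, as the interface text tells. Its arguments: {"type":"object","properties":{"steps":{"type":"array","items":{"type":"array","items":{"type":"number"}}},"force":{"type":"number"}},"required":["steps"]}

```bash
ls; mkdir -p pics
cat > h.py <<'E'
import numpy as np, cv2
from scipy.spatial.transform import Rotation as R
from plant import readout, read_camera, sign_off, ctrl
def cam(n):
    c=read_camera(n); c['f']=192/np.tan(np.radians(c['vertical_fov'])/2); c['n']=n
    c['R']=R.from_quat(c['orientation']).as_matrix(); return c
def save(c,name,crop=None,s=1):
    im=c['frame'][:,:,::-1]
    if crop: x0,y0,x1,y1=crop; im=im[y0:y1,x0:x1]
    cv2.imwrite('pics/'+name,cv2.resize(im,None,fx=s,fy=s,interpolation=cv2.INTER_CUBIC))
def ray(c,u,v):
    a=np.array([u-c['cx'],v-c['cy']])/c['f']
    if c['n']=='wrist':
        t=np.linalg.norm(a); k=np.sin(t)/t if t>1e-9 else 1; d=np.array([a[0]*k,-a[1]*k,-np.cos(t)])
    else: d=np.array([a[0],-a[1],-1])
    return c['R']@d
def atz(c,u,v,z):
    d=ray(c,u,v); e=np.array(c['eye']); return e+d*(z-e[2])/d[2]
def proj(c,p):
    q=c['R'].T@(np.array(p)-c['eye']); a=np.array([q[0],-q[1]])
    if c['n']=='wrist':
        n=np.linalg.norm(a); a=a/n*np.arctan2(n,-q[2]) if n>1e-9 else a
    else: a=a/-q[2]
    return a*c['f']+[c['cx'],c['cy']]
E
python3 - <<'E'
from h import *
for n in('top','scene','wrist'):
    c=cam(n); save(c,n+'0.png',s=1.5); print(n,c['vertical_fov'],c['cx'],c['cy'],c['eye'],c['R'].round(3).tolist())
s=readout.get_state(); print(s); print(ctrl.grasp_offset)
E
```

```text
pics
top 47.59227450789727 244.8835172570229 195.6770988395997 [ 0.39438307 -0.03144743  1.56879009] [[-0.006, 0.998, -0.059], [-1.0, -0.007, -0.013], [-0.013, 0.059, 0.998]]
scene 55.25913869148374 256.6316832857327 190.80265462874615 [ 1.00458716 -0.43901038  1.17835407] [[0.648, -0.653, 0.392], [0.762, 0.556, -0.333], [-0.0, 0.514, 0.858]]
wrist 65.70646984690485 256.76250058062624 189.43758082492954 [ 0.269158   -0.62455777  0.37217853] [[0.28, 0.91, 0.305], [-0.96, 0.267, 0.086], [-0.003, -0.316, 0.949]]
{'time': 0.15, 'qpos': array([-1.43598657e+00,  2.86970054e-01,  1.57782981e+00,  4.92362068e-06,
        1.27861657e+00, -1.49988744e-01]), 'dq': array([ 1.55002713e-04, -1.15310972e-03, -3.86819204e-03, -4.56499351e-04,
        8.58532349e-05,  5.57882094e-04]), 'joint_efforts': array([ 2.85648493e-04, -4.06602967e+01, -2.93143469e+01, -1.40650327e-04,
        3.94572504e-03, -2.39597782e-06]), 'eef_pos': array([ 0.18961833, -0.64728844,  0.2302656 ]), 'tcp_rot': array([ 0.69995603,  0.10099576, -0.69994291,  0.09970621]), 'contact_force': array([0.02193791, 0.60230599, 0.29945445]), 'wrist_torque': array([ 0.00492707, -0.03056299, -0.02699312]), 'opening': 0.9972911026378313}
0.0187
```

View pics/top0.png

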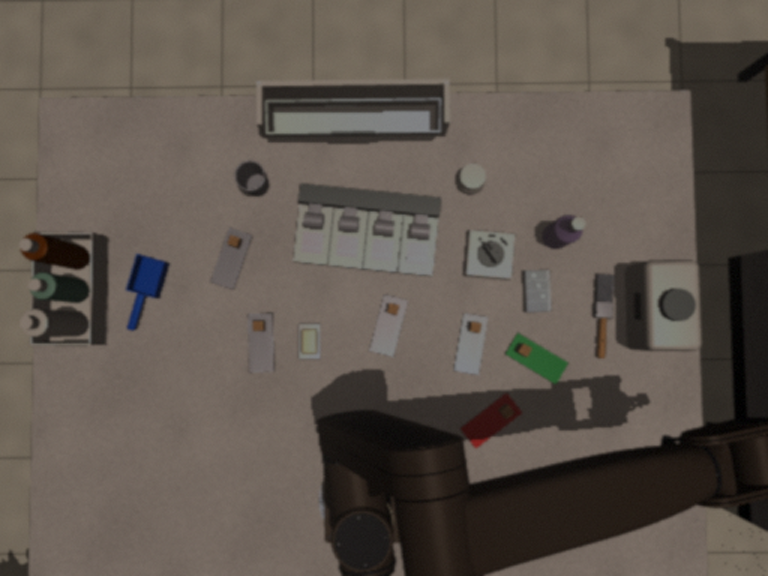

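View pics/scene0.png

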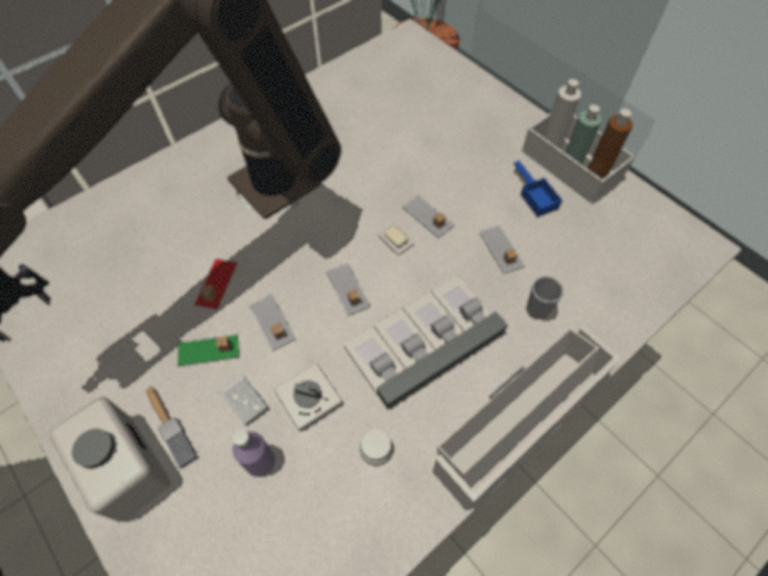

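The top view (1.5× px) shows four steel mirrors with grips at (235,241), (259,325), (392,309) and (474,326). The grip ends point away from the robot. The look-alikes are green (524,349) and red (508,410). The dock centre is near (367,232) with its stop at the far side, and the dial is at (490,252).

Run:
```python
from h import *
c=cam('top')
P={'A':((235,241),(224,287),.04),'B':((259,325),(261,372),.04),'C':((392,309),(383,353),.04),'D':((474,326),(467,372),.04)}
for k,(g,l,z) in P.items():
    p=atz(c,g[0]/1.5,g[1]/1.5,z);q=atz(c,l[0]/1.5,l[1]/1.5,.006); d=q-p
    print(k,p.round(3),'lead dist',np.hypot(*d[:2]).round(3),'yaw',np.degrees(np.arctan2(d[1],d[0])).round(1), 'r',np.hypot(*p[:2]).round(3))
for n,u,v,z in [('dial',491,252,.066),('boxTL',470,232,.03),('boxTR',514,234,.03),('boxBL',465,277,.03),('boxBR',513,279,.03),('dockFL',294,263,.02),('dockFR',433,275,.02),('housTL',301,184,.048),('housTR',441,199,.048)]:
    print(n,atz(c,u/1.5,v/1.5,z).round(3))
s=readout.get_state(); M=R.from_quat(s['tcp_rot']).as_matrix(); print(M.round(3)); print('tool y yaw',np.degrees(np.arctan2(M[1,1],M[0,1])))
w=cam('wrist'); print('cam in tool',M.T@(w['eye']-s['eef_pos']), (M.T@w['R']).round(3).tolist())
save(c,'top1.png',crop=(130,110,390,300),s=3)
```

```text
A [0.611 0.3   0.04 ] lead dist 0.111 yaw 162.6 r 0.681
B [0.412 0.242 0.04 ] lead dist 0.112 yaw 179.6 r 0.478
C [ 0.448 -0.069  0.04 ] lead dist 0.106 yaw 168.3 r 0.453
D [ 0.407 -0.26   0.04 ] lead dist 0.11 yaw 173.1 r 0.483
dial [ 0.577 -0.298  0.066]
boxTL [ 0.63  -0.256  0.03 ]
boxTR [ 0.624 -0.36   0.03 ]
boxBL [ 0.523 -0.242  0.03 ]
boxBR [ 0.517 -0.355  0.03 ]
dockFL [0.56  0.163 0.02 ]
dockFR [ 0.529 -0.168  0.02 ]
housTL [0.744 0.143 0.048]
housTR [ 0.705 -0.186  0.048]
[[-0.     0.281 -0.96 ]
 [ 0.001 -0.96  -0.281]
 [-1.    -0.001 -0.   ]]
tool y yaw -73.683148476463
cam in tool [-0.14209257  0.0003081  -0.08278008] [[0.001, 0.317, -0.949], [1.0, 0.0, 0.001], [0.001, -0.949, -0.317]]
```

View pics/top1.png

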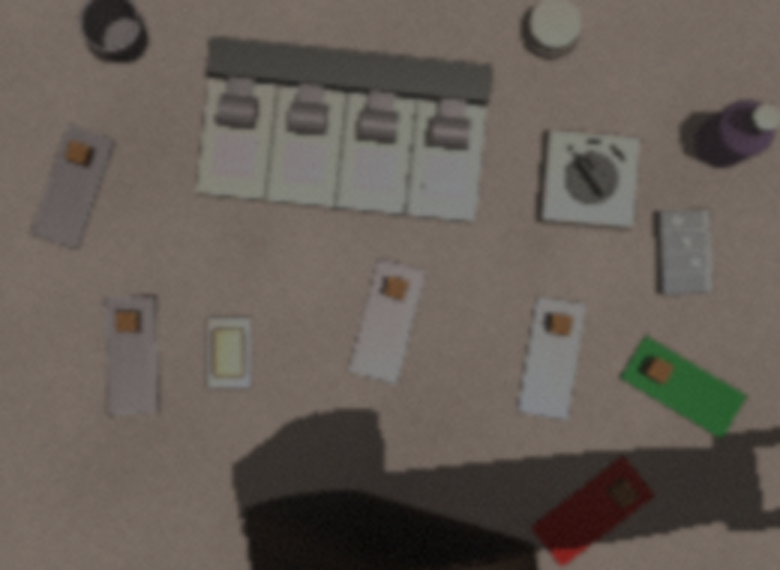

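```bash
cat >> h.py <<'E'
def wrap(a): return (a+180)%360-180
def plan(xyz,yaw,n,op=1,turn=None):
    """rows from the measured pose to xyz with tool-y yaw (deg), in n rows"""
    s=readout.get_state(); M=R.from_quat(s['tcp_rot']); m=M.as_matrix()
    y0=np.degrees(np.arctan2(m[1,1],m[0,1])); t=-wrap(yaw-y0) if turn is None else turn
    d=(np.array(xyz)-s['eef_pos'])/n; rows=[]
    for i in range(n):
        sh=M.inv().apply(d)*100; rows.append([round(float(v),2) for v in sh]+[round(t/n,2),op])
        M=M*R.from_euler('x',t/n,degrees=True)
    print('t',s['time'].__round__(2),'eef',s['eef_pos'].round(4),'yaw',round(y0,2),'q6',np.degrees(s['qpos'][5]).round(1),'open',round(s['opening'],3),'F',s['contact_force'].round(1),'turn',round(t,1)); print(rows)
E
python3 -c "
from h import *
plan([.56,-.30,.22],-54,14)"
```

```text
t 0.25 eef [ 0.1896 -0.6475  0.2306] yaw -73.68 q6 -8.6 open 1.001 F [ 0.7 -0.2 -0.1] turn -19.7
[[0.08, -1.64, -3.24, np.float64(-1.41), 1], [0.08, -1.56, -3.28, np.float64(-1.41), 1], [0.08, -1.48, -3.31, np.float64(-1.41), 1], [0.08, -1.4, -3.35, np.float64(-1.41), 1], [0.08, -1.31, -3.38, np.float64(-1.41), 1], [0.08, -1.23, -3.41, np.float64(-1.41), 1], [0.08, -1.15, -3.44, np.float64(-1.41), 1], [0.08, -1.06, -3.47, np.float64(-1.41), 1], [0.08, -0.98, -3.49, np.float64(-1.41), 1], [0.08, -0.89, -3.52, np.float64(-1.41), 1], [0.08, -0.8, -3.54, np.float64(-1.41), 1], [0.08, -0.72, -3.56, np.float64(-1.41), 1], [0.08, -0.63, -3.57, np.float64(-1.41), 1], [0.08, -0.54, -3.59, np.float64(-1.41), 1]]
```

drive_tool(steps=[[0.1, -1.6, -3.2, -1.4, 1], [0.1, -1.6, -3.3, -1.4, 1], [0.1, -1.5, -3.3, -1.4, 1], [0.1, -1.4, -3.4, -1.4, 1], [0.1, -1.3, -3.4, -1.4, 1], [0.1, -1.2, -3.4, -1.4, 1], [0.1, -1.1, -3.4, -1.4, 1]])

```text
time: 0.95
eef_pos: [0.376, -0.4735, 0.2242]
tcp_rot: [0.689, 0.16, -0.689, 0.16]
contact_force: [0.6, -1.0, -0.7]
opening: 1.0
```

drive_tool(steps=[[0.1, -1.1, -3.5, -1.4, 1], [0.1, -1, -3.5, -1.4, 1], [0.1, -0.9, -3.5, -1.4, 1], [0.1, -0.8, -3.5, -1.4, 1], [0.1, -0.7, -3.6, -1.4, 1], [0.1, -0.6, -3.6, -1.4, 1], [0, -0.5, -3.6, -1.4, 1], [0, 0, 0, 0, 1]])

```text
time: 1.75
eef_pos: [0.5636, -0.2977, 0.2182]
tcp_rot: [0.673, 0.22, -0.672, 0.219]
contact_force: [0.3, -0.3, 0.8]
opening: 1.001
```

Run:
```python
from h import *
w=cam('wrist'); save(w,'w1.png',s=1.5); print(readout.get_state()['eef_pos'])
```

```text
[ 0.56231527 -0.29924442  0.21810107]
```

View pics/w1.png

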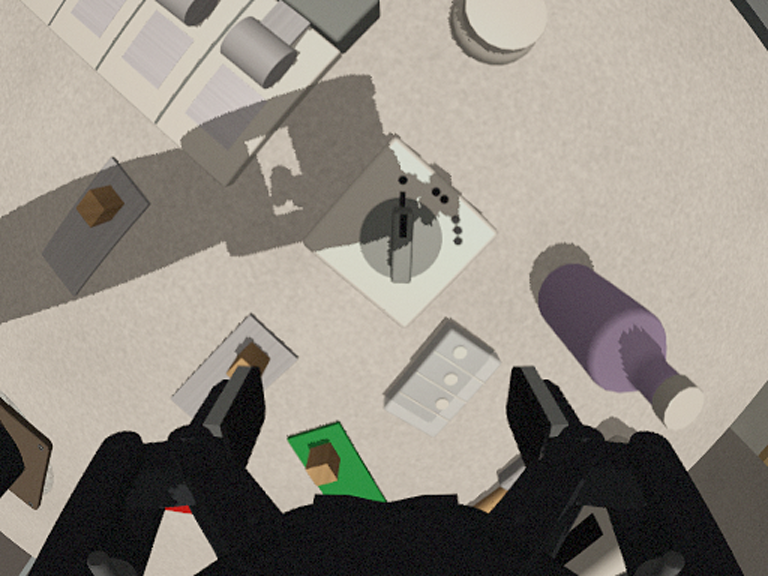

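The wrist picture (1.5× px) shows the dial at (401,240) with its pointer at the single dot (403,181), two dots at (440,195) and three at (457,230). The box corners are at (395,137), (497,232), (404,326) and (304,243). The dock's right front corner is at (228,185).

Run:
```python
from h import *
w=cam('wrist'); f=lambda u,v,z: atz(w,u/1.5,v/1.5,z)
c=[f(395,137,.03),f(497,232,.03),f(404,326,.03),f(304,243,.03)]
ctr=np.mean(c,0); print(np.round(c,4)[:,:2].tolist(),'ctr',ctr.round(4),[np.linalg.norm(c[i]-c[i-1]).round(4) for i in range(4)])
for n,u,v in [('1',403,181),('2',440.5,195.5),('3',457,230)]:
    d=f(u,v,.03)-ctr; print(n,np.linalg.norm(d).round(4),np.degrees(np.arctan2(d[1],d[0])).round(1))
a,b=f(402.5,238,.066),f(403,213,.066); d=b-a; print('line',a,b,np.degrees(np.arctan2(d[1],d[0])).round(1))
a,b=f(400,250,.066),f(403,209,.066); d=b-a; print('bar',np.degrees(np.arctan2(d[1],d[0])).round(1))
print('bar ends px',[ (proj(w,[ctr[0]+k*.025*np.cos(np.radians(36)),ctr[1]+k*.025*np.sin(np.radians(36)),.066])*1.5).round() for k in(1,-1)])
g=ctrl.grasp_offset
for y in (-54,):plan([ctr[0],ctr[1],.055-g],y,8)
```

```text
[[0.6356, -0.2551], [0.6251, -0.3604], [0.5203, -0.3491], [0.5304, -0.2458]] ctr [ 0.5779 -0.3026  0.03  ] [np.float64(0.1056), np.float64(0.1058), np.float64(0.1054), np.float64(0.1038)]
1 0.042 33.9
2 0.0432 -7.3
3 0.0434 -47.0
line [ 0.58336147 -0.29884785  0.066     ] [ 0.59730271 -0.28891633  0.066     ] 35.5
bar 32.5
bar ends px [array([402., 211.]), array([402., 283.])]
t 1.85 eef [ 0.5615 -0.3003  0.2181] yaw -53.99 q6 16.7 open 0.996 F [-0.4  0.7 -0.1] turn 0.0
[[2.27, 0.14, -0.15, np.float64(0.0), 1], [2.27, 0.14, -0.15, np.float64(0.0), 1], [2.27, 0.14, -0.15, np.float64(0.0), 1], [2.27, 0.14, -0.15, np.float64(0.0), 1], [2.27, 0.14, -0.15, np.float64(0.0), 1], [2.27, 0.14, -0.15, np.float64(0.0), 1], [2.27, 0.14, -0.15, np.float64(0.0), 1], [2.27, 0.14, -0.15, np.float64(0.0), 1]]
```

drive_tool(steps=[[3, 0.2, -0.2, 0, 1], [3, 0.2, -0.2, 0, 1], [3, 0.2, -0.2, 0, 0.7], [3, 0.2, -0.2, 0, 0.7], [2.5, 0.2, -0.2, 0, 0.7], [1.5, 0.1, -0.2, 0, 0.7], [1.3, 0, 0, 0, 0.7], [0, 0, 0, 0, 0.7]])

```text
time: 2.65
eef_pos: [0.5761, -0.3027, 0.0436]
tcp_rot: [-0.672, -0.219, 0.673, -0.217]
contact_force: [-0.7, 0.5, 0.7]
opening: 0.699
```

drive_tool(steps=[[0, 0, 0, 0, 0], [0, 0, 0, 0, 0], [0, 0, 0, 0, 0], [0, 0, 0, 0, 0], [0, 0, 0, 0, 0], [0, 0, 0, 0, 0], [0, 0, 0, 0, 0], [0, 0, 0, 0, 0]], force=30)

```text
time: 3.45
eef_pos: [0.577, -0.3018, 0.0471]
tcp_rot: [-0.672, -0.219, 0.673, -0.217]
contact_force: [-4.5, 3.4, 5.7]
opening: 0.158
```

drive_tool(steps=[[-0.4, 0, 0, 5, 0], [0, 0, 0, 7, 0], [0, 0, 0, 7, 0], [0, 0, 0, 7, 0], [0, 0, 0, 7, 0], [0, 0, 0, 7, 0], [0, 0, 0, 0, 0], [0, 0, 0, 0, 0]])

```text
time: 4.25
eef_pos: [0.5767, -0.3011, 0.0473]
tcp_rot: [-0.706, 0.024, 0.707, 0.026]
contact_force: [2.9, 2.8, -12.1]
opening: 0.159
```

drive_tool(steps=[[0, 0, 0, 0, 0.4], [0, 0, 0, 0, 0.6], [0, 0, 0, 0, 0.7], [0, 0, 0, 0, 0.7], [-3, 0, 0, 0, 0.7], [-4, 0, 0, 0, 0.7], [-4, 0, 0, 0, 1], [-4, 0, 0, 0, 1], [-2, 0, 0, 0, 1]])

```text
time: 5.15
eef_pos: [0.5789, -0.3042, 0.2255]
tcp_rot: [0.709, -0.027, -0.704, -0.023]
contact_force: [0.3, -1.0, 1.0]
opening: 0.998
```

Run:
```python
from h import *
w=cam('wrist'); save(w,'w2.png',s=1.5)
plan([.41,-.26,.22],83,10)
```

```text
t 5.2 eef [ 0.5799 -0.3049  0.2284] yaw -94.06 q6 57.5 open 1.003 F [1.5 0.3 3.4] turn -177.1
[[0.06, -0.33, 1.73, np.float64(-17.71), 1], [0.06, -0.84, 1.55, np.float64(-17.71), 1], [0.06, -1.27, 1.22, np.float64(-17.71), 1], [0.06, -1.58, 0.77, np.float64(-17.71), 1], [0.06, -1.74, 0.26, np.float64(-17.71), 1], [0.06, -1.73, -0.28, np.float64(-17.71), 1], [0.06, -1.57, -0.8, np.float64(-17.71), 1], [0.06, -1.25, -1.24, np.float64(-17.71), 1], [0.06, -0.81, -1.56, np.float64(-17.71), 1], [0.06, -0.3, -1.73, np.float64(-17.71), 1]]
```

View pics/w2.png

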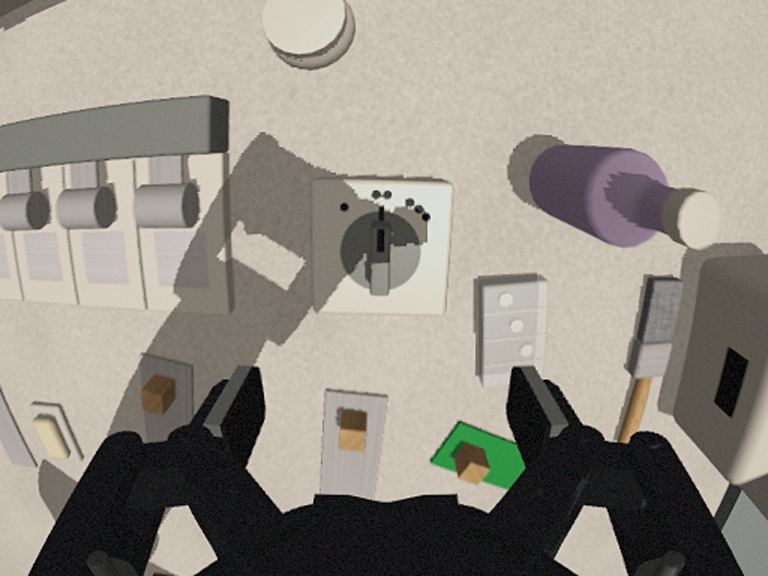

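The dial now points at the two dots (381,194). Mirror D's grip is at (352,430), its tail edge running (327,389)–(386,396), and C's grip is at (158,393). The dock's front edge runs from (228,312) to (22,300).

```bash
cat >> h.py <<'E'
def blocks(c,zt=.04):
    hsv=cv2.cvtColor(c['frame'],cv2.COLOR_RGB2HSV); m=cv2.inRange(hsv,(6,90,40),(22,255,255))
    n,l,st,ce=cv2.connectedComponentsWithStats(m)
    for i in range(1,n):
        if st[i,4]>60: print('blob',ce[i].round(1),st[i].tolist(),'mid-z',atz(c,*ce[i],zt-.017)[:2].round(4))
E
python3 - <<'E'
from h import *
w=cam('wrist'); f=lambda u,v,z: atz(w,u/1.5,v/1.5,z)
blocks(w)
a,b=f(327,389,.006),f(386,396,.006); d=a-b; print('D tail',a,b,np.linalg.norm(d),'mirror yaw',np.degrees(np.arctan2(d[1],d[0]))+90, 'mid',(a+b)/2)
print('blk top',f(352,438,.04))
a,b=f(327,389,.006),f(320,490,.006); d=b-a; print('D side yaw',np.degrees(np.arctan2(d[1],d[0])))
a,b=f(141,353,.006),f(193,366,.006); d=a-b; print('C tail',a,b,np.linalg.norm(d),'mirror yaw',np.degrees(np.arctan2(d[1],d[0]))+90)
for u,v in [(228,312),(146,306),(77,303),(22,300)]: print('dock front',f(u,v,.02)[:2].round(4))
plan([.41,-.26,.20],-97,5)
E
```

```text
blob [105.9 261.9] [95, 249, 23, 27, 451] mid-z [ 0.4511 -0.0687]
blob [420.9 273. ] [410, 251, 23, 45, 484] mid-z [ 0.3904 -0.5539]
blob [234.5 285.7] [226, 273, 18, 27, 415] mid-z [ 0.4066 -0.2614]
blob [313.  307.9] [302, 295, 23, 27, 440] mid-z [ 0.3524 -0.3758]
D tail [ 0.44247869 -0.24039931  0.006     ] [ 0.43094923 -0.29608673  0.006     ] 0.05686842186512763 mirror yaw 168.30280996099196 mid [ 0.43671396 -0.26824302  0.006     ]
blk top [ 0.4080422  -0.26277635  0.04      ]
D side yaw 168.74117867815434
C tail [ 0.48815906 -0.04971933  0.006     ] [ 0.47251175 -0.10760067  0.006     ] 0.0599590558415824 mirror yaw 164.87257860936103
dock front [ 0.5324 -0.1636]
dock front [ 0.543  -0.0801]
dock front [0.5509 0.0057]
dock front [0.559  0.0909]
t 5.25 eef [ 0.5794 -0.3045  0.2255] yaw -94.07 q6 57.5 open 1.002 F [ 0.4 -0.  -0.2] turn 2.9
[[0.48, -0.65, 3.45, np.float64(0.59), 1], [0.48, -0.61, 3.45, np.float64(0.59), 1], [0.48, -0.58, 3.46, np.float64(0.59), 1], [0.48, -0.54, 3.46, np.float64(0.59), 1], [0.48, -0.51, 3.47, np.float64(0.59), 1]]
```

```bash
python3 -c "
from h import *
plan([.4075,-.262,.10],-101.5,6)"
```

```text
t 5.25 eef [ 0.5794 -0.3045  0.2255] yaw -94.07 q6 57.5 open 1.002 F [ 0.4 -0.  -0.2] turn 7.4
[[2.06, -0.52, 2.93, np.float64(1.24), 1], [2.06, -0.45, 2.94, np.float64(1.24), 1], [2.06, -0.39, 2.95, np.float64(1.24), 1], [2.06, -0.32, 2.95, np.float64(1.24), 1], [2.06, -0.26, 2.96, np.float64(1.24), 1], [2.06, -0.2, 2.96, np.float64(1.24), 1]]
```

drive_tool(steps=[[2, -0.5, 2.9, 1.2, 1], [2, -0.5, 2.9, 1.2, 0.8], [2, -0.4, 2.9, 1.2, 0.8], [2, -0.3, 3, 1.3, 0.8], [2, -0.3, 3, 1.3, 0.8], [2.1, -0.2, 3, 1.3, 0.8], [0, 0, 0, 0, 0.8]])

```text
time: 5.95
eef_pos: [0.3982, -0.2542, 0.0921]
tcp_rot: [-0.7, 0.069, 0.707, 0.075]
contact_force: [0.3, 0.2, -1.3]
opening: 0.797
```

Run:
```python
from h import *
w=cam('wrist'); blocks(w); save(w,'w3.png',s=1.2)
plan([.4075,-.262,.0135],-101.5,4)
```

```text
blob [ 45.8 185.5] [25, 168, 42, 37, 1176] mid-z [ 0.4516 -0.0688]
blob [266.2 191.4] [250, 170, 34, 44, 1417] mid-z [ 0.4066 -0.2621]
blob [408.4 224.4] [386, 202, 47, 45, 1266] mid-z [ 0.3523 -0.3768]
blob [367.4 348.8] [355, 330, 25, 35, 471] mid-z [ 0.2004 -0.3383]
t 6.0 eef [ 0.4012 -0.2565  0.0947] yaw -101.64 q6 56.8 open 0.8 F [ 0.3 -1.1  0.8] turn -0.1
[[2.03, 0.11, -0.2, np.float64(-0.03), 1], [2.03, 0.11, -0.2, np.float64(-0.03), 1], [2.03, 0.11, -0.2, np.float64(-0.03), 1], [2.03, 0.11, -0.2, np.float64(-0.03), 1]]
```

View pics/w3.png

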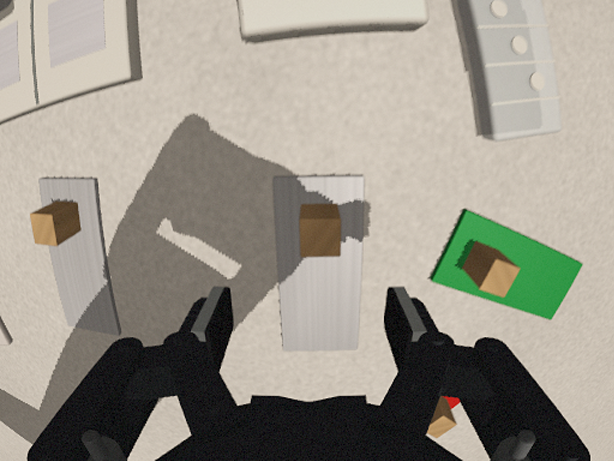

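The steel mirror D sits straight between the jaws with its block at (320,230) in 1.2× px. The green look-alike is off to the right at (505,275). I'm descending to grip it.

drive_tool(steps=[[2, 0.1, -0.2, 0, 0.8], [2, 0.1, -0.1, 0, 0.8], [2, 0.1, -0.1, 0, 0.8], [1.5, 0.1, -0.1, 0, 0.8], [0.5, 0, 0, 0, 0.8], [0, 0, 0, 0, 0.8]])

```text
time: 6.6
eef_pos: [0.4089, -0.264, 0.018]
tcp_rot: [-0.703, 0.071, 0.704, 0.071]
contact_force: [-0.3, -0.0, -0.3]
opening: 0.801
```

drive_tool(steps=[[0, 0, 0, 0, 0], [0, 0, 0, 0, 0], [0, 0, 0, 0, 0], [0, 0, 0, 0, 0], [0, 0, 0, 0, 0], [0, 0, 0, 0, 0], [0, 0, 0, 0, 0]], force=60)

```text
time: 7.3
eef_pos: [0.4092, -0.2644, 0.0195]
tcp_rot: [0.704, -0.072, -0.703, -0.071]
contact_force: [-0.5, 1.4, 5.4]
opening: 0.264
```

drive_tool(steps=[[-1, 0, 0, 0, 0], [-2, 0, 0, 0, 0], [-3, 0, 0, 0, 0], [-3, 0, 0, 0, 0], [-1, 0, 0, 0, 0], [0, 0, 0, 0, 0]])

```text
time: 7.9
eef_pos: [0.4091, -0.2644, 0.1197]
tcp_rot: [0.704, -0.072, -0.703, -0.071]
contact_force: [0.5, 0.1, -2.4]
opening: 0.265
```

```bash
cat >> h.py <<'E'
def home(b,back=0,front=(.5324,-.1636),yaw=-5.97):
    """bay b counted from dock -y side; grip point xy, back m before home"""
    x=np.array([np.cos(np.radians(yaw)),np.sin(np.radians(yaw))]); y=np.array([-x[1],x[0]])
    return np.array(front)+x*(.03-back)+y*(.042+.084*b)
E
python3 - <<'E'
from h import *
for b in range(4): print(b,home(b).round(4),home(b,.06).round(4))
h=home(0,.07); plan([h[0],h[1],.10],84.0,22)
print(readout.get_state()['qpos'].round(2))
E
```

```text
0 [ 0.5666 -0.1249] [ 0.5069 -0.1187]
1 [ 0.5753 -0.0414] [ 0.5157 -0.0352]
2 [0.5841 0.0421] [0.5244 0.0484]
3 [0.5928 0.1257] [0.5331 0.1319]
t 7.9 eef [ 0.4091 -0.2644  0.1197] yaw -101.58 q6 56.7 open 0.265 F [ 0.5  0.1 -2.4] turn 174.4
[[0.09, -0.73, -0.26, np.float64(7.93), 1], [0.09, -0.76, -0.15, np.float64(7.93), 1], [0.09, -0.78, -0.05, np.float64(7.93), 1], [0.09, -0.78, 0.06, np.float64(7.93), 1], [0.09, -0.76, 0.17, np.float64(7.93), 1], [0.09, -0.73, 0.27, np.float64(7.93), 1], [0.09, -0.69, 0.37, np.float64(7.93), 1], [0.09, -0.63, 0.46, np.float64(7.93), 1], [0.09, -0.56, 0.54, np.float64(7.93), 1], [0.09, -0.48, 0.61, np.float64(7.93), 1], [0.09, -0.39, 0.67, np.float64(7.93), 1], [0.09, -0.29, 0.72, np.float64(7.93), 1], [0.09, -0.19, 0.75, np.float64(7.93), 1], [0.09, -0.08, 0.77, np.float64(7.93), 1], [0.09, 0.02, 0.78, np.float64(7.93), 1], [0.09, 0.13, 0.77, np.float64(7.93), 1], [0.09, 0.23, 0.74, np.float64(7.93), 1], [0.09, 0.33, 0.7, np.float64(7.93), 1], [0.09, 0.43, 0.65, np.float64(7.93), 1], [0.09, 0.51, 0.58, np.float64(7.93), 1], [0.09, 0.59, 0.51, np.float64(7.93), 1], [0.09, 0.65, 0.42, np.float64(7.93), 1]]
[-0.78 -0.01  2.12 -0.    1.02  0.99]
```

drive_tool(steps=[[0, 0, 0, -4.6, 0], [0, 0, 0, -8.5, 0], [0, 0, 0, -8.5, 0], [0, 0, 0, -8.5, 0], [0, 0, 0, -8.5, 0], [0, 0, 0, -8.5, 0], [0, 0, 0, -8.5, 0], [0, 0, 0, -8.5, 0], [0, 0, 0, -8.5, 0], [0, 0, 0, -8.5, 0]])

```text
time: 8.9
eef_pos: [0.4071, -0.2625, 0.1156]
tcp_rot: [-0.579, -0.407, 0.58, -0.403]
contact_force: [-0.8, -0.3, -2.4]
opening: 0.263
```

drive_tool(steps=[[0, 0, 0, -8.5, 0], [0, 0, 0, -8.5, 0], [0, 0, 0, -8.5, 0], [0, 0, 0, -8.5, 0], [0, 0, 0, -8.5, 0], [0, 0, 0, -8.5, 0], [0, 0, 0, -8.5, 0], [0, 0, 0, -8.5, 0], [0, 0, 0, -8.5, 0], [0, 0, 0, -8.5, 0]])

```text
time: 9.9
eef_pos: [0.407, -0.2624, 0.1155]
tcp_rot: [0.155, 0.692, -0.153, 0.688]
contact_force: [-1.2, -0.0, -2.2]
opening: 0.267
```

drive_tool(steps=[[0, 0, 0, -8.5, 0], [0, 0, 0, -8.5, 0], [0, 0, 0, -2.5, 0], [0, 0, 0, 0, 0], [0, 0, 0, 0, 0]])

```text
time: 10.4
eef_pos: [0.4076, -0.263, 0.1166]
tcp_rot: [0.038, 0.707, -0.036, 0.705]
contact_force: [-0.6, 0.1, -1.9]
opening: 0.269
```

Run:
```python
from h import *
h=home(0,.07); plan([h[0],h[1],.12],84.0,6)
```

```text
t 10.4 eef [ 0.4076 -0.263   0.1166] yaw 83.96 q6 -128.8 open 0.269 F [-0.6  0.1 -1.9] turn -0.0
[[-0.05, 2.57, 1.23, np.float64(-0.01), 1], [-0.05, 2.57, 1.23, np.float64(-0.01), 1], [-0.05, 2.56, 1.23, np.float64(-0.01), 1], [-0.05, 2.56, 1.23, np.float64(-0.01), 1], [-0.05, 2.56, 1.23, np.float64(-0.01), 1], [-0.05, 2.56, 1.23, np.float64(-0.01), 1]]
```

drive_tool(steps=[[0, 2.6, 1.2, 0, 0], [0, 2.6, 1.2, 0, 0], [0, 2.6, 1.2, 0, 0], [0, 2.6, 1.3, 0, 0], [0, 2.5, 1.3, 0, 0], [0, 2.5, 1.2, 0, 0], [0, 0, 0, 0, 0], [0, 0, 0, 0, 0]])

```text
time: 11.2
eef_pos: [0.4977, -0.1178, 0.1176]
tcp_rot: [0.037, 0.707, -0.036, 0.706]
contact_force: [-0.4, 0.6, -2.4]
opening: 0.261
```

Run:
```python
from h import *
w=cam('wrist'); save(w,'w4.png',s=1.5); h=home(0,.07); plan([h[0],h[1],.12],84.0,6)
print([ (proj(w,[*home(b,.03),.02])*1.5).round() for b in range(4)])
```

```text
t 11.25 eef [ 0.4976 -0.1184  0.1177] yaw 84.02 q6 -108.7 open 0.263 F [-0.5 -0.3 -2.8] turn 0.0
[[-0.04, 0.01, -0.01, np.float64(0.0), 1], [-0.04, 0.01, -0.01, np.float64(0.0), 1], [-0.04, 0.01, -0.01, np.float64(0.0), 1], [-0.04, 0.01, -0.01, np.float64(0.0), 1], [-0.04, 0.01, -0.01, np.float64(0.0), 1], [-0.04, 0.01, -0.01, np.float64(0.0), 1]]
[array([385., 347.]), array([521., 345.]), array([636., 340.]), array([723., 334.])]
```

View pics/w4.png

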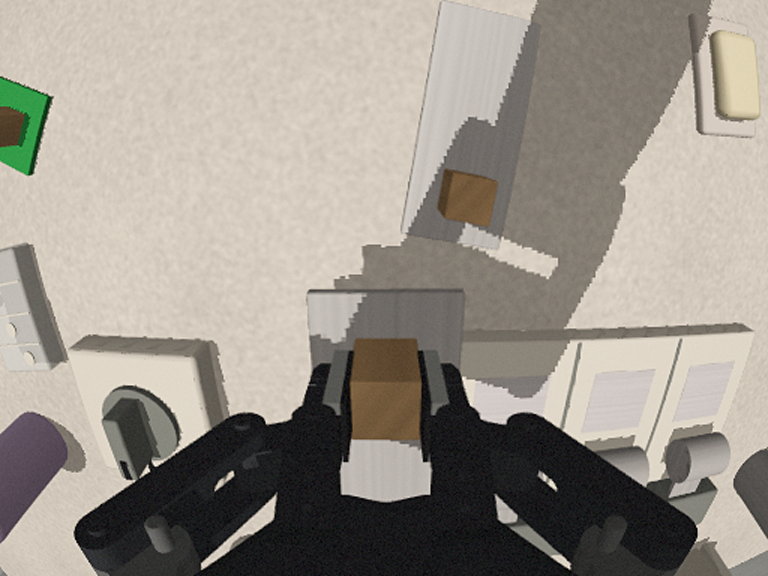

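The gripped mirror is level and straight (tail edge 308–463 at row 291). The visible dock dividers start at (579,343) and (681,338). Mirror C is untouched at (470,120).

Run:
```python
from h import *
w=cam('wrist'); f=lambda u,v,z: atz(w,u/1.5,v/1.5,z)
for u,v in [(579,343),(681,338),(752,331)]:print(f(u,v,.02)[:2].round(4))
x=np.array([np.cos(np.radians(-5.97)),np.sin(np.radians(-5.97))]);y=np.array([-x[1],x[0]])
for k in(2,3,4): print('pred',(np.array([.5324,-.1636])+y*.084*k).round(4))
a,b=f(308,291,.098),f(463,291,.098);print('plate tail',a,b,np.linalg.norm(a-b), 'mid',(a+b)/2)
```

```text
[0.5497 0.001 ]
[0.559  0.0851]
[0.5658 0.1631]
pred [0.5499 0.0035]
pred [0.5586 0.087 ]
pred [0.5673 0.1706]
plate tail [ 0.47142966 -0.14538489  0.098     ] [ 0.47775862 -0.08556551  0.098     ] 0.06015325414824938 mid [ 0.47459414 -0.1154752   0.098     ]
```

Run:
```python
from h import *
from scipy.optimize import least_squares
Mc=np.array([[0.001,.317,-.949],[1,0,.001],[.001,-.949,-.317]]); tc=np.array([-.14209,.0003,-.08278])
w=cam('wrist'); t=cam('top')
def wc(p,yaw):
    y=np.array([np.cos(np.radians(yaw)),np.sin(np.radians(yaw)),0]); x=np.array([0,0,-1.]); T=np.c_[x,y,np.cross(x,y)]
    c=dict(w); c['R']=T@Mc; c['eye']=np.array(p)+T@tc; return c
c1=wc([.562,-.2997,.2181],-54); c2=wc([.5797,-.3047,.227],-94.06)
obs=[]
for n,c,s,o,L in [('w1',c1,1.5,(0,0),[(0,228,185),(1,160,122),(2,98,68)]),('w2',c2,1.5,(0,0),[(0,228,312),(1,146,306),(2,77,303),(3,22,300)]),('w4',w,1.5,(0,0),[(2,579,343),(3,681,338),(4,752,331)]),('top',t,3,(130,110),[(4,197,192),(3,265,199),(2,335,208),(1,408,213),(0,475,220)])]:
    for k,u,v in L:
        p=atz(c,u/s+o[0],v/s+o[1],.02)[:2]; obs.append((n,k,p)); 
def res(q):
    y=np.array([-np.sin(q[2]),np.cos(q[2])]); return np.concatenate([p-(q[:2]+y*.084*(k-2)) for n,k,p in obs])
s=least_squares(res,[.55,0,-.1],loss='soft_l1',f_scale=.002); print(s.x[:2],np.degrees(s.x[2]))
x=np.array([np.cos(s.x[2]),np.sin(s.x[2])]);y=np.array([-x[1],x[0]])
for (n,k,p),r in zip(obs,res(s.x).reshape(-1,2)): print(n,k,'dx %.1f dy %.1f mm'%(r@x*1e3,r@y*1e3))
```

```text
[ 5.48175576e-01 -1.86525589e-04] -6.034462566050005
w1 0 dx 0.6 dy -1.1 mm
w1 1 dx 3.1 dy -3.8 mm
w1 2 dx 2.7 dy -2.3 mm
w2 0 dx -1.0 dy 4.9 mm
w2 1 dx 0.5 dy 5.5 mm
w2 2 dx -0.9 dy 8.5 mm
w2 3 dx -2.1 dy 11.1 mm
w4 2 dx 1.6 dy 1.0 mm
w4 3 dx 2.1 dy 1.7 mm
w4 4 dx 0.7 dy -4.0 mm
top 4 dx -0.8 dy -2.8 mm
top 3 dx -1.2 dy -0.5 mm
top 2 dx -3.8 dy -0.6 mm
top 1 dx -1.2 dy -3.7 mm
top 0 dx -1.7 dy 0.3 mm
```

Run:
```python
from h import *
w=cam('wrist'); save(w,'w5.png',crop=(300,205,512,375),s=3.7)
```

```text
(no output)
```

View pics/w5.png

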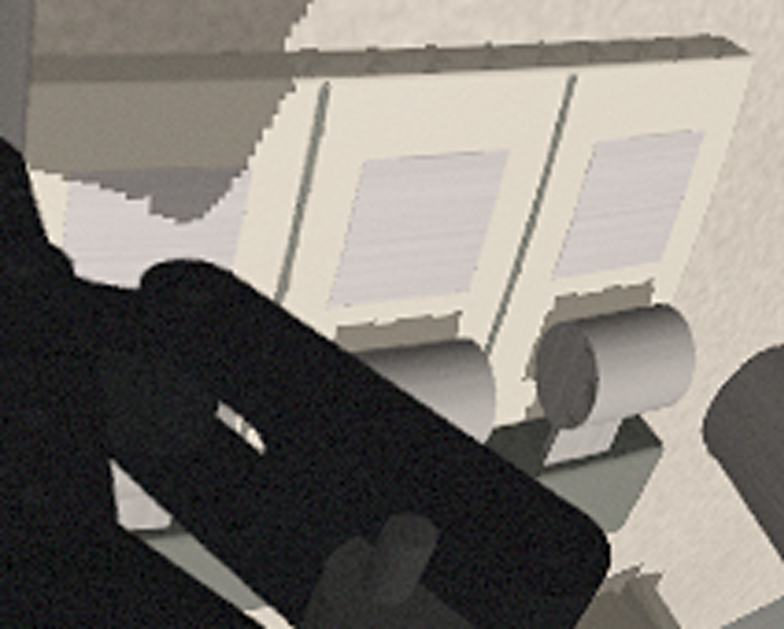

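Run:
```python
from h import *
w=cam('wrist'); f=lambda u,v: atz(w,u/3.7+300-.4,v/3.7+205-.4,.02)[:2]
th=np.radians(-6.0);x=np.array([np.cos(th),np.sin(th)]);y=np.array([-x[1],x[0]])
o=np.array([.5482,-.0002])
for n,u,v in [('d2f',324,80),('d3f',572,71),('c4',748,57),('d2b',281,300),('d3b',490,345),('p2',362,160),('p2',508,150),('p2',470,292),('p2',330,305),('p3',597,143),('p3',703,131),('p3',660,262),('p3',553,278)]:
    p=f(u,v)-o; print(n,'x %.1f y %.1f'%(p@x*1e3,p@y*1e3))
```

```text
d2f x -0.4 y 1.7
d3f x 0.9 y 85.4
c4 x 0.7 y 164.6
d2b x 69.9 y 2.5
d3b x 98.8 y 85.6
p2 x 24.4 y 18.3
p2 x 25.0 y 68.4
p2 x 75.3 y 69.7
p2 x 73.6 y 19.3
p3 x 25.7 y 103.7
p3 x 25.8 y 152.1
p3 x 75.8 y 152.7
p3 x 74.6 y 103.0
```

drive_tool(steps=[[0, -0.2, 0, 0, 0], [2, 0, 0, 0, 0], [2.5, 0, 0, 0, 0], [2, 0, 0, 0, 0], [0.8, 0, 0, 0, 0], [0.4, 0, 0, 0, 0], [0, 0, 0, 0, 0], [0, 0, 0, 0, 0]], force=80)

```text
time: 12.3
eef_pos: [0.4988, -0.1208, 0.0424]
tcp_rot: [0.037, 0.705, -0.037, 0.707]
contact_force: [0.6, 0.1, -2.0]
opening: 0.264
```

```bash
sed -i 's/front=(.5324,-.1636),yaw=-5.97/front=(.5489,.0016),yaw=-5.8/; s/.042+.084\*b/.084*b-.126/' h.py
python3 - <<'E'
from h import *
h=home(0,0); plan([h[0],h[1],.0395],84.2,8)
E
```

```text
t 12.3 eef [ 0.4988 -0.1208  0.0424] yaw 84.01 q6 -109.0 open 0.264 F [ 0.6  0.1 -2. ] turn -0.2
[[0.04, 0.01, 0.84, np.float64(-0.02), 1], [0.04, 0.01, 0.84, np.float64(-0.02), 1], [0.04, 0.01, 0.84, np.float64(-0.02), 1], [0.04, 0.01, 0.84, np.float64(-0.02), 1], [0.04, 0.01, 0.84, np.float64(-0.02), 1], [0.04, 0.01, 0.84, np.float64(-0.02), 1], [0.04, 0.01, 0.84, np.float64(-0.02), 1], [0.04, 0.01, 0.84, np.float64(-0.02), 1]]
```

drive_tool(steps=[[0.2, 0, 0, 0, 0], [0.2, 0, 0, 0, 0], [0, 0, 0, 0, 0], [0, 0, 0, 0, 0]])

```text
time: 12.7
eef_pos: [0.4989, -0.1208, 0.0394]
tcp_rot: [0.037, 0.706, -0.037, 0.707]
contact_force: [-4.6, -0.4, 7.0]
opening: 0.259
```

drive_tool(steps=[[0, 0, 1, 0, 0], [0, 0, 1, 0, 0], [0, 0, 1, 0, 0], [0, 0, 1, 0, 0], [0, 0, 0, 0, 0], [0, 0, 0, 0, 0]])

```text
time: 13.3
eef_pos: [0.5385, -0.1249, 0.0396]
tcp_rot: [0.036, 0.706, -0.037, 0.706]
contact_force: [-3.5, 0.3, 7.0]
opening: 0.26
```

drive_tool(steps=[[0, 0, 0.7, 0, 0], [0, 0, 0.7, 0, 0], [0, 0, 0.5, 0, 0], [0, 0, 0, 0, 0], [0, 0, 0, 0, 0]])

```text
time: 13.8
eef_pos: [0.5562, -0.1267, 0.0395]
tcp_rot: [0.037, 0.707, -0.037, 0.705]
contact_force: [-7.1, 0.5, 9.3]
opening: 0.258
```

drive_tool(steps=[[0, 0, 0.4, 0, 0], [0, 0, 0.4, 0, 0], [0, 0, 0.3, 0, 0], [0, 0, 0, 0, 0], [0, 0, 0, 0, 0]])

```text
time: 14.3
eef_pos: [0.558, -0.1266, 0.0394]
tcp_rot: [0.036, 0.717, -0.034, 0.696]
contact_force: [-35.9, 1.3, 32.7]
opening: 0.259
```

drive_tool(steps=[[-0.2, 0, -0.7, 0, 0], [0, 0, 0, 0, 0], [0, 0, 0, 0, 0]])

```text
time: 14.6
eef_pos: [0.5581, -0.1263, 0.0394]
tcp_rot: [0.037, 0.709, -0.036, 0.703]
contact_force: [-9.7, 2.1, 6.1]
opening: 0.26
```

drive_tool(steps=[[0, 0, 0, 0, 0.35], [0, 0, 0, 0, 0.45], [0, 0, 0, 0, 0.55], [0, 0, 0, 0, 0.6], [0, 0, 0, 0, 0.6], [-2, 0, 0, 0, 0.6], [-4, 0, 0, 0, 0.6], [-4, 0, 0, 0, 0.8], [-4, 0, 0, 0, 1], [0, 0, 0, 0, 1]])

```text
time: 15.6
eef_pos: [0.5646, -0.1285, 0.1872]
tcp_rot: [0.035, 0.701, -0.039, 0.711]
contact_force: [0.4, -1.1, 0.7]
opening: 0.998
```

drive_tool(steps=[[0, 2, -4, 0, 1], [0, 3, -4, 0, 1], [0, 0, 0, 0, 1], [0, 0, 0, 0, 1]])

```text
time: 16.0
eef_pos: [0.4854, -0.0681, 0.1787]
tcp_rot: [0.036, 0.706, -0.037, 0.706]
contact_force: [-0.4, -0.1, 1.2]
opening: 1.0
```

Run:
```python
from h import *
w=cam('wrist'); save(w,'w6.png',s=1.56); blocks(w); plan([.45,-.068,.2],84,1)
```

```text
blob [498.6  97.5] [486, 88, 26, 20, 480] mid-z [0.4147 0.2466]
blob [ 10.  101.8] [0, 91, 24, 23, 461] mid-z [ 0.3541 -0.3713]
blob [251.8 140.5] [238, 126, 28, 30, 658] mid-z [ 0.4522 -0.0694]
blob [505.3 232.4] [497, 222, 15, 23, 234] mid-z [0.6114 0.2958]
blob [209.8 252.4] [197, 236, 26, 33, 770] mid-z [ 0.5755 -0.1321]
t 16.05 eef [ 0.4866 -0.0689  0.1795] yaw 84.04 q6 -103.9 open 1.002 F [-0.2  0.2 -0.7] turn 0.0
[[-2.05, -0.29, -3.65, np.float64(0.04), 1]]
```

View pics/w6.png

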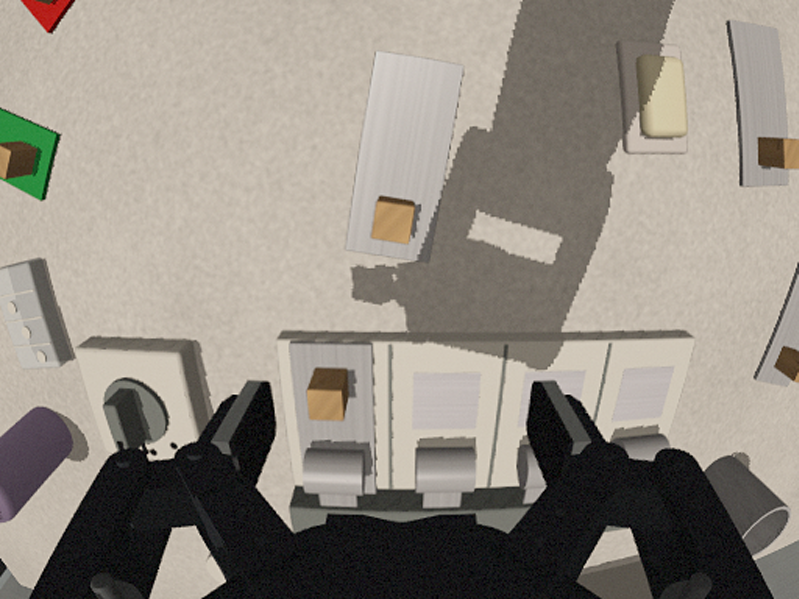

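Run:
```python
from h import *
w=cam('wrist'); save(w,'w7.png',crop=(165,200,365,340),s=4)
import pickle; pickle.dump(w,open('w7.pkl','wb'))
```

```text
(no output)
```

View pics/w7.png

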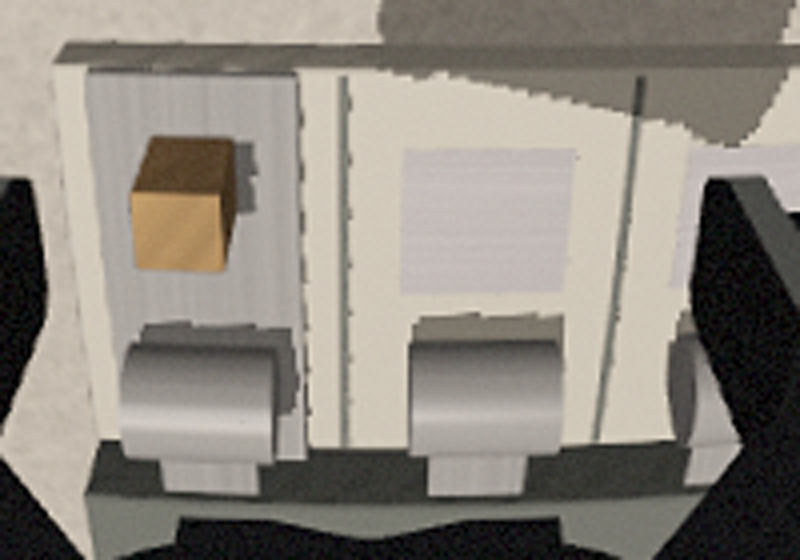

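Run:
```python
from h import *
import pickle; w=pickle.load(open('w7.pkl','rb')); f=lambda u,v,z: atz(w,u/4+165-.4,v/4+200-.4,z)[:2]
th=np.radians(-5.8);x=np.array([np.cos(th),np.sin(th)]);y=np.array([-x[1],x[0]]);o=np.array([.5489,.0016])
for n,u,v,z in [('mL',87,72,.026),('mL',108,300,.026),('mR',295,72,.026),('mR',306,440,.026),('edgeL',58,64,.02),('edgeL',98,440,.02),('d1',342,80,.02),('d1',345,440,.02),('d2',640,80,.02),('d2',597,440,.02),('p1',402,150,.02),('p1',577,150,.02),('p1',567,293,.02),('p1',400,292,.02),('n0L',124,390,.06),('n0R',272,390,.06),('n1L',410,390,.055),('n1R',562,390,.055),('stop0',305,447,.026),('blk',133,192,.06),('blk',225,192,.06)]:
    p=f(u,v,z)-o; print(n,'x %.1f y %.1f'%(p@x*1e3,p@y*1e3))
```

```text
mL x -3.7 y -154.3
mL x 72.6 y -155.9
mR x -4.1 y -96.4
mR x 127.4 y -97.1
edgeL x -3.4 y -164.2
edgeL x 136.0 y -168.0
d1 x 1.0 y -83.8
d1 x 132.6 y -84.6
d2 x 1.9 y 0.3
d2 x 135.5 y -0.4
p1 x 23.0 y -67.0
p1 x 23.8 y -16.5
p1 x 73.8 y -15.8
p1 x 72.1 y -67.1
n0L x 80.2 y -145.7
n0R x 78.5 y -103.5
n1L x 82.4 y -65.0
n1R x 83.9 y -21.4
stop0 x 130.6 y -97.5
blk x 14.7 y -136.5
blk x 14.2 y -112.7
```

Mirror D sits home in bay 0: plate centre −125.9 mm against the −126 mm bay centre, tail flush, nose lifted onto the plate. Mirror C comes next, with its grip at (393,219).

Run:
```python
from h import *
import pickle; w=pickle.load(open('w7.pkl','rb')); f=lambda u,v,z: atz(w,u/1.56,v/1.56,z)[:2]
a,b=f(347,248,.006),f(377,52,.006); d=b-a; m=np.degrees(np.arctan2(d[1],d[0])); print(m,np.linalg.norm(d))
a,b=f(432,262,.006),f(463,66,.006); d=b-a; m2=np.degrees(np.arctan2(d[1],d[0])); print(m2)
plan([.4515,-.069,.10],(m+m2)/2-90,4); plan([.4515,-.069,.0145],(m+m2)/2-90,6)
```

```text
164.8520743480052 0.13708079697066552
165.83972653562807
t 16.1 eef [ 0.4872 -0.0694  0.1799] yaw 84.01 q6 -103.9 open 0.997 F [-0.4 -0.5  0.4] turn 8.7
[[2.0, -0.08, -0.89, np.float64(2.17), 1], [2.0, -0.12, -0.89, np.float64(2.17), 1], [2.0, -0.15, -0.88, np.float64(2.17), 1], [2.0, -0.18, -0.88, np.float64(2.17), 1]]
t 16.1 eef [ 0.4872 -0.0694  0.1799] yaw 84.01 q6 -103.9 open 0.997 F [-0.4 -0.5  0.4] turn 8.7
[[2.76, -0.05, -0.6, np.float64(1.44), 1], [2.76, -0.07, -0.6, np.float64(1.44), 1], [2.76, -0.08, -0.59, np.float64(1.44), 1], [2.76, -0.1, -0.59, np.float64(1.44), 1], [2.76, -0.11, -0.59, np.float64(1.44), 1], [2.76, -0.13, -0.59, np.float64(1.44), 1]]
```

drive_tool(steps=[[2, -0.1, -1, 2.2, 0.8], [2, -0.1, -1, 2.2, 0.8], [2, -0.2, -1, 2.2, 0.8], [2, -0.2, -0.8, 2.1, 0.8], [0, 0, 0, 0, 0.8], [0, 0, 0, 0, 0.8]])

```text
time: 16.7
eef_pos: [0.4489, -0.0695, 0.0999]
tcp_rot: [0.09, 0.701, -0.09, 0.702]
contact_force: [-1.1, -0.0, 0.1]
opening: 0.801
```

Run:
```python
from h import *
w=cam('wrist'); blocks(w); plan([.450,-.069,.0145],75.3,4)
```

```text
blob [257.2 201.8] [241, 181, 33, 43, 1307] mid-z [ 0.4521 -0.0695]
blob [228.1 321.1] [213, 311, 31, 21, 498] mid-z [ 0.5678 -0.1296]
t 16.75 eef [ 0.4494 -0.0696  0.1006] yaw 75.32 q6 -97.0 open 0.804 F [-0.3 -0.5 -0.9] turn 0.0
[[2.15, 0.02, 0.0, np.float64(0.01), 1], [2.15, 0.02, 0.0, np.float64(0.01), 1], [2.15, 0.02, 0.0, np.float64(0.01), 1], [2.15, 0.02, 0.0, np.float64(0.01), 1]]
```

drive_tool(steps=[[2.2, 0, 0, 0, 0.8], [2.2, 0, 0, 0, 0.8], [2.2, 0, 0, 0, 0.8], [1.2, 0, 0, 0, 0.8], [0.5, 0, 0.1, 0, 0.8], [0, 0, 0, 0, 0.8]])

```text
time: 17.35
eef_pos: [0.4494, -0.0693, 0.0166]
tcp_rot: [0.09, 0.701, -0.09, 0.702]
contact_force: [-0.2, 0.3, 0.2]
opening: 0.805
```

drive_tool(steps=[[0, 0, 0, 0, 0], [0, 0, 0, 0, 0], [0, 0, 0, 0, 0], [0, 0, 0, 0, 0], [0, 0, 0, 0, 0], [0, 0, 0, 0, 0], [0, 0, 0, 0, 0]], force=80)

```text
time: 18.05
eef_pos: [0.4495, -0.0693, 0.0174]
tcp_rot: [0.09, 0.701, -0.09, 0.702]
contact_force: [-0.3, 1.3, 6.7]
opening: 0.267
```

drive_tool(steps=[[-1, 0, 0, 0, 0], [-2, 0, 0, 0, 0], [-3, 0, 0, 0, 0], [-3, 0, 0, 0, 0], [-1, 0, 0, 0, 0], [0, 0, 0, 0, 0]])

```text
time: 18.65
eef_pos: [0.4496, -0.0693, 0.1178]
tcp_rot: [0.09, 0.7, -0.091, 0.703]
contact_force: [-0.9, 0.6, -2.8]
opening: 0.26
```

Run:
```python
from h import *
h=home(1,.07); plan([h[0],h[1],.12],-95.8,1); print(h,home(1))
```

```text
t 18.65 eef [ 0.4496 -0.0693  0.1178] yaw 75.32 q6 -96.9 open 0.26 F [-0.9  0.6 -2.8] turn 171.1
[[-0.21, 4.61, 4.51, np.float64(171.12), 1]]
[ 0.50486041 -0.03614274] [ 0.57450206 -0.04321668]
```

drive_tool(steps=[[0, 0, 0, 4.6, 0], [0, 0, 0, 8.5, 0], [0, 0, 0, 8.5, 0], [0, 0, 0, 8.5, 0], [0, 0, 0, 8.5, 0], [0, 0, 0, 8.5, 0], [0, 0, 0, 8.5, 0], [0, 0, 0, 8.5, 0], [0, 0, 0, 8.5, 0], [0, 0, 0, 8.5, 0]])

```text
time: 19.65
eef_pos: [0.447, -0.0684, 0.1138]
tcp_rot: [-0.525, -0.474, 0.527, -0.471]
contact_force: [0.0, 0.4, -1.9]
opening: 0.266
```

drive_tool(steps=[[0, 0, 0, 8.5, 0], [0, 0, 0, 8.5, 0], [0, 0, 0, 8.5, 0], [0, 0, 0, 8.5, 0], [0, 0, 0, 8.5, 0], [0, 0, 0, 8.5, 0], [0, 0, 0, 8.5, 0], [0, 0, 0, 8.5, 0], [0, 0, 0, 8.5, 0], [0, 0, 0, 8.5, 0]])

```text
time: 20.65
eef_pos: [0.4468, -0.0683, 0.1137]
tcp_rot: [-0.705, 0.006, 0.709, 0.008]
contact_force: [-0.5, -0.2, -1.7]
opening: 0.263
```

drive_tool(steps=[[0, 0, 0, 5, 0], [0, 0, 0, 0, 0], [0, 0, 0, 0, 0]])

```text
time: 20.95
eef_pos: [0.4475, -0.0686, 0.1147]
tcp_rot: [-0.705, 0.035, 0.707, 0.035]
contact_force: [-0.4, 0.6, -0.8]
opening: 0.262
```

Run:
```python
from h import *
h=home(1,.07); plan([h[0],h[1],.12],-95.8,2)
```

```text
t 20.95 eef [ 0.4475 -0.0686  0.1147] yaw -95.68 q6 74.1 open 0.262 F [-0.4  0.6 -0.8] turn 0.1
[[-0.27, -1.9, -2.69, np.float64(0.06), 1], [-0.27, -1.9, -2.69, np.float64(0.06), 1]]
```

drive_tool(steps=[[0, -1, -1.3, 0, 0], [0, -1, -1.3, 0, 0], [0, -0.9, -1.3, 0, 0], [0, -0.9, -1.3, 0, 0], [0, 0, 0, 0, 0], [0, 0, 0, 0, 0], [0, 0, 0, 0, 0], [0, 0, 0, 0, 0]])

```text
time: 21.75
eef_pos: [0.5035, -0.0366, 0.116]
tcp_rot: [-0.706, 0.036, 0.706, 0.036]
contact_force: [-0.1, 0.3, -1.8]
opening: 0.26
```

Run:
```python
from h import *
w=cam('wrist'); save(w,'w8.png',s=1.5)
h=home(1,.07); plan([h[0],h[1],.0375],-95.8,2)
```

```text
t 21.8 eef [ 0.5037 -0.0367  0.1162] yaw -95.8 q6 80.1 open 0.262 F [-1.1 -0.5 -1.3] turn -0.0
[[3.93, -0.03, -0.06, np.float64(-0.0), 1], [3.93, -0.03, -0.06, np.float64(-0.0), 1]]
```

View pics/w8.png

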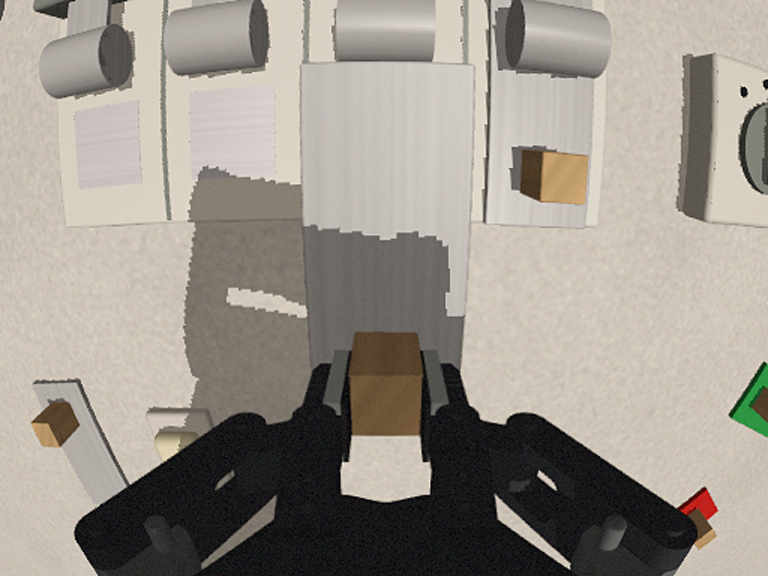

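The plate is straight and in line with nose 1 (nose 335–435, plate 302–475). Mirror D is still home in bay 0. I'm lowering and sliding in.

drive_tool(steps=[[2, 0, 0, 0, 0], [2.5, 0, 0, 0, 0], [2, 0, 0, 0, 0], [0.8, 0, 0, 0, 0], [0.6, 0, 0, 0, 0], [0.2, 0, 0, 0, 0], [0, 0, 0, 0, 0], [0, 0, 0, 0, 0]])

```text
time: 22.6
eef_pos: [0.5056, -0.0369, 0.0372]
tcp_rot: [0.707, -0.036, -0.705, -0.035]
contact_force: [-3.3, -0.6, 5.4]
opening: 0.262
```

drive_tool(steps=[[0, 0, -1, 0, 0], [0, 0, -1, 0, 0], [0, 0, -1, 0, 0], [0, 0, -1, 0, 0], [0, 0, 0, 0, 0], [0, 0, 0, 0, 0]])

```text
time: 23.2
eef_pos: [0.5449, -0.0407, 0.0375]
tcp_rot: [0.706, -0.036, -0.706, -0.035]
contact_force: [-3.3, 0.8, 8.9]
opening: 0.263
```

Run:
```python
from h import *
h=home(1); plan([h[0],h[1],.0375],-95.8,1)
```

```text
t 23.2 eef [ 0.5449 -0.0407  0.0375] yaw -95.76 q6 80.9 open 0.263 F [-3.3  0.8  8.9] turn 0.0
[[-0.0, -0.04, -2.98, np.float64(0.04), 1]]
```

drive_tool(steps=[[0, 0, -0.7, 0, 0], [0, 0, -0.7, 0, 0], [0, 0, -0.6, 0, 0], [0, 0, 0, 0, 0], [0, 0, 0, 0, 0]])

```text
time: 23.7
eef_pos: [0.5638, -0.0425, 0.0375]
tcp_rot: [-0.706, 0.035, 0.707, 0.035]
contact_force: [-6.9, 1.2, 11.1]
opening: 0.263
```

drive_tool(steps=[[0, 0, -0.3, 0, 0], [0, 0, -0.3, 0, 0], [0, 0, -0.3, 0, 0], [0, 0, 0, 0, 0], [0, 0, 0, 0, 0]])

```text
time: 24.2
eef_pos: [0.5719, -0.0433, 0.0375]
tcp_rot: [-0.705, 0.035, 0.708, 0.036]
contact_force: [-10.0, 1.4, 14.0]
opening: 0.264
```

Not at the stop yet (force only rising gently); continue.

drive_tool(steps=[[0, 0, -0.3, 0, 0], [0, 0, -0.3, 0, 0], [0, 0, 0, 0, 0], [0, 0, 0, 0, 0]])

```text
time: 24.6
eef_pos: [0.572, -0.0432, 0.0373]
tcp_rot: [-0.699, 0.035, 0.714, 0.036]
contact_force: [-28.0, 0.4, 27.9]
opening: 0.256
```

drive_tool(steps=[[-0.2, 0, 0.5, 0, 0], [0, 0, 0, 0, 0], [0, 0, 0, 0, 0.35], [0, 0, 0, 0, 0.45], [0, 0, 0, 0, 0.55], [0, 0, 0, 0, 0.55], [0, 0, 0, 0, 0.55], [-2, 0, 0, 0, 0.55], [-4, 0, 0, 0, 0.55], [-4, 0, 0, 0, 0.8]])

```text
time: 25.6
eef_pos: [0.5732, -0.0433, 0.1374]
tcp_rot: [-0.705, 0.036, 0.707, 0.036]
contact_force: [1.2, 0.4, 0.1]
opening: 0.702
```

drive_tool(steps=[[-3, -2, 3, 0, 1], [0, -4, 3, 0, 1], [0, -4, 3, 0, 1], [0, -4, 3, 0, 1], [0, -3, 1, 0, 1], [0, 0, 0, 0, 1], [0, 0, 0, 0, 1], [0, 0, 0, 0, 1]])

```text
time: 26.4
eef_pos: [0.4621, 0.1382, 0.1674]
tcp_rot: [0.706, -0.036, -0.706, -0.036]
contact_force: [0.1, -0.2, -0.2]
opening: 1.005
```

Run:
```python
from h import *
w=cam('wrist'); save(w,'w9.png',s=1.5); blocks(w); import pickle; pickle.dump(w,open('w9.pkl','wb'))
plan([.413,.247,.10],-90,4)
```

```text
blob [83.  56.7] [66, 45, 36, 25, 727] mid-z [0.6152 0.3074]
blob [429.7  59.2] [412, 45, 36, 28, 914] mid-z [ 0.5748 -0.0564]
blob [488.2  73.4] [472, 61, 33, 26, 734] mid-z [ 0.5647 -0.1455]
blob [162.2 229.3] [146, 214, 32, 32, 777] mid-z [0.4136 0.2491]
t 26.45 eef [0.4622 0.138  0.1674] yaw -95.86 q6 100.4 open 1.001 F [-0.1 -1.  -0. ] turn -5.9
[[1.68, -2.59, 1.5, np.float64(-1.46), 1], [1.68, -2.62, 1.44, np.float64(-1.46), 1], [1.68, -2.66, 1.37, np.float64(-1.46), 1], [1.68, -2.69, 1.3, np.float64(-1.46), 1]]
```

View pics/w9.png

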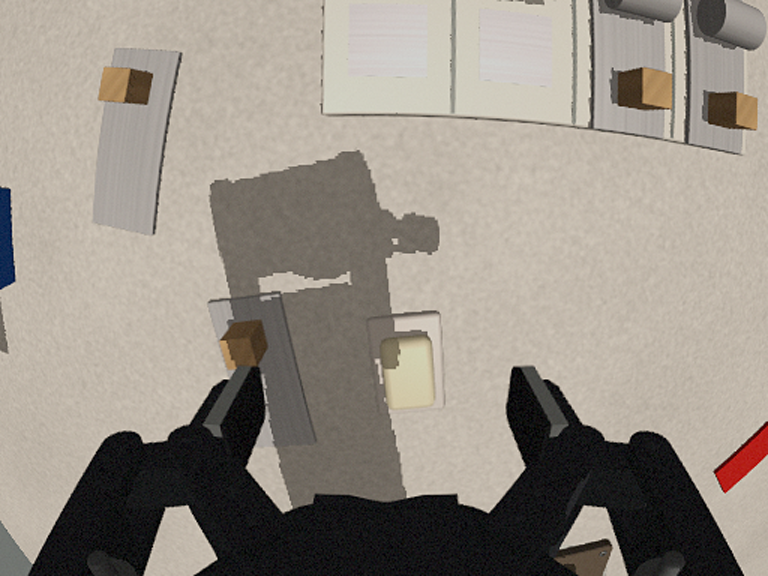

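Mirrors in bays 0 and 1 are flush. B's grip is at (243,345) with its right edge running (281,292)–(315,441), and the soap dish is clear of it at (405,360). A's grip is at (125,85).

Run:
```python
from h import *
import pickle; w=pickle.load(open('w9.pkl','rb')); f=lambda u,v,z: atz(w,u/1.5,v/1.5,z)[:2]
ya=lambda d:np.degrees(np.arctan2(d[1],d[0]))
a,b,c=f(208,300,.006),f(281,292,.006),f(315,441,.006); print(a,b,c,ya(c-b),ya(a-b)+90)
print('soap',f(369,320,.02),'A',ya(f(155,234,.006)-f(180,52,.006)))
plan([.4125,.248,.10],ya(c-b)+90,5)
```

```text
[0.44479894 0.2771739 ] [0.44543709 0.21736004] [0.30808333 0.21524658] -179.11846243169117 180.6112567201409
soap [0.42296401 0.15411902] A 161.90844459861495
t 26.45 eef [0.4622 0.138  0.1674] yaw -95.86 q6 100.4 open 1.001 F [-0.1 -1.  -0. ] turn -6.7
[[1.35, -2.09, 1.21, np.float64(-1.35), 1], [1.35, -2.12, 1.16, np.float64(-1.35), 1], [1.35, -2.14, 1.11, np.float64(-1.35), 1], [1.35, -2.17, 1.06, np.float64(-1.35), 1], [1.35, -2.19, 1.01, np.float64(-1.35), 1]]
```

drive_tool(steps=[[1.3, -2.1, 1.2, -1.4, 0.7], [1.3, -2.1, 1.2, -1.4, 0.7], [1.3, -2.2, 1.1, -1.3, 0.7], [1.3, -2.2, 1, -1.3, 0.7], [1.4, -2.2, 1, -1.2, 0.7], [0, 0, 0, 0, 0.7], [0, 0, 0, 0, 0.7]])

```text
time: 27.15
eef_pos: [0.4129, 0.249, 0.1011]
tcp_rot: [-0.707, -0.005, 0.707, -0.005]
contact_force: [0.3, -0.3, 0.3]
opening: 0.699
```

Run:
```python
from h import *
w=cam('wrist'); blocks(w); plan([.4125,.248,.0145],-89.2,4)
```

```text
blob [257.5 200.5] [241, 179, 33, 43, 1319] mid-z [0.4128 0.2487]
t 27.2 eef [0.4134 0.2489 0.1017] yaw -89.26 q6 108.3 open 0.701 F [ 1.7  0.4 -0.1] turn -0.1
[[2.18, 0.02, 0.03, np.float64(-0.01), 1], [2.18, 0.02, 0.03, np.float64(-0.01), 1], [2.18, 0.02, 0.03, np.float64(-0.01), 1], [2.18, 0.02, 0.03, np.float64(-0.01), 1]]
```

drive_tool(steps=[[2.2, 0, 0, 0, 0.7], [2.2, 0, 0, 0, 0.7], [2.2, 0, 0, 0, 0.7], [1.3, 0, 0, 0, 0.7], [0.5, 0, 0, 0, 0.7], [0, 0, 0, 0, 0.7]])

```text
time: 27.8
eef_pos: [0.4128, 0.2492, 0.0173]
tcp_rot: [-0.707, -0.005, 0.707, -0.005]
contact_force: [-0.3, 0.9, 0.9]
opening: 0.699
```

drive_tool(steps=[[0, 0, 0, 0, 0], [0, 0, 0, 0, 0], [0, 0, 0, 0, 0], [0, 0, 0, 0, 0], [0, 0, 0, 0, 0], [0, 0, 0, 0, 0], [0, 0, 0, 0, 0]], force=80)

```text
time: 28.5
eef_pos: [0.4137, 0.2499, 0.0188]
tcp_rot: [0.708, 0.005, -0.706, 0.005]
contact_force: [-0.7, -1.1, 6.0]
opening: 0.26
```

drive_tool(steps=[[-1, 0, 0, 0, 0], [-2, 0, 0, 0, 0], [-3, 0, 0, 0, 0], [-3, 0, 0, 0, 0], [-1, 0, 0, 0, 0], [0, 0, 0, 0, 0]])

```text
time: 29.1
eef_pos: [0.4132, 0.25, 0.1188]
tcp_rot: [0.708, 0.006, -0.706, 0.005]
contact_force: [0.1, 0.4, -1.4]
opening: 0.265
```

Run:
```python
from h import *
h=home(2,.07); plan([h[0],h[1],.12],84.2,1); print(h,home(2))
```

```text
t 29.1 eef [0.4132 0.25   0.1188] yaw -89.18 q6 108.3 open 0.265 F [ 0.1  0.4 -1.4] turn -173.4
[[-0.11, 20.4, -9.72, np.float64(-173.38), 1]]
[0.51334914 0.04742724] [0.58299079 0.0403533 ]
```

drive_tool(steps=[[0, 0, 0, -4.6, 0], [0, 0, 0, -8.5, 0], [0, 0, 0, -8.5, 0], [0, 0, 0, -8.5, 0], [0, 0, 0, -8.5, 0], [0, 0, 0, -8.5, 0], [0, 0, 0, -8.5, 0], [0, 0, 0, -8.5, 0], [0, 0, 0, -8.5, 0], [0, 0, 0, -8.5, 0]])

```text
time: 30.1
eef_pos: [0.4107, 0.2491, 0.1147]
tcp_rot: [-0.531, -0.466, 0.534, -0.464]
contact_force: [0.7, -0.4, -2.5]
opening: 0.263
```

drive_tool(steps=[[0, 0, 0, -8.5, 0], [0, 0, 0, -8.5, 0], [0, 0, 0, -8.5, 0], [0, 0, 0, -8.5, 0], [0, 0, 0, -8.5, 0], [0, 0, 0, -8.5, 0], [0, 0, 0, -8.5, 0], [0, 0, 0, -8.5, 0], [0, 0, 0, -8.5, 0], [0, 0, 0, -8.5, 0]])

```text
time: 31.1
eef_pos: [0.4105, 0.249, 0.1146]
tcp_rot: [0.078, 0.705, -0.079, 0.701]
contact_force: [-0.5, -0.5, -2.4]
opening: 0.264
```

drive_tool(steps=[[0, 0, 0, -7.3, 0], [0, 0, 0, 0, 0], [0, 0, 0, 0, 0]])

```text
time: 31.4
eef_pos: [0.4112, 0.2492, 0.1156]
tcp_rot: [0.036, 0.707, -0.037, 0.705]
contact_force: [-0.6, 0.2, -1.9]
opening: 0.256
```

Run:
```python
from h import *
h=home(2,.07); plan([h[0],h[1],.12],84.2,5)
```

```text
t 31.4 eef [0.4112 0.2492 0.1156] yaw 84.06 q6 -65.0 open 0.256 F [-0.6  0.2 -1.9] turn -0.1
[[-0.09, -3.8, 2.45, np.float64(-0.03), 1], [-0.09, -3.8, 2.45, np.float64(-0.03), 1], [-0.09, -3.8, 2.45, np.float64(-0.03), 1], [-0.09, -3.81, 2.44, np.float64(-0.03), 1], [-0.09, -3.81, 2.44, np.float64(-0.03), 1]]
```

drive_tool(steps=[[0, -3.8, 2.4, -0.1, 0], [0, -3.8, 2.4, 0, 0], [0, -3.8, 2.4, 0, 0], [0, -3.8, 2.4, 0, 0], [0, -3.8, 2.4, 0, 0], [0, 0, 0, 0, 0], [0, 0, 0, 0, 0], [0, 0, 0, 0, 0]])

```text
time: 32.2
eef_pos: [0.5119, 0.0494, 0.1165]
tcp_rot: [0.035, 0.707, -0.035, 0.705]
contact_force: [0.6, 0.4, -2.2]
opening: 0.265
```

Run:
```python
from h import *
w=cam('wrist'); save(w,'w10.png')
h=home(2,.07); plan([h[0],h[1],.0385],84.2,1)
```

```text
t 32.25 eef [0.5119 0.0497 0.1166] yaw 84.35 q6 -90.1 open 0.262 F [ 0.2  0.4 -1.8] turn 0.2
[[7.81, -0.22, 0.18, np.float64(0.15), 1]]
```

drive_tool(steps=[[2, -0.2, 0, 0, 0], [2.5, 0, 0, 0, 0], [2, 0, 0, 0, 0], [0.8, 0, 0, 0, 0], [0.5, 0, 0, 0, 0], [0.2, 0, 0, 0, 0], [0, 0, 0, 0, 0], [0, 0, 0, 0, 0]])

```text
time: 33.05
eef_pos: [0.5138, 0.047, 0.0386]
tcp_rot: [0.035, 0.705, -0.035, 0.707]
contact_force: [-0.8, 1.7, 1.1]
opening: 0.265
```

Run:
```python
from h import *
h=home(2); plan([h[0],h[1],.0385],84.2,1)
```

```text
t 33.05 eef [0.5138 0.047  0.0386] yaw 84.34 q6 -90.4 open 0.265 F [-0.8  1.7  1.1] turn 0.1
[[0.03, 0.02, 6.95, np.float64(0.14), 1]]
```

drive_tool(steps=[[0.1, 0, 1, 0.1, 0], [0, 0, 1, 0, 0], [0, 0, 1, 0, 0], [0, 0, 1, 0, 0], [0, 0, 0, 0, 0], [0, 0, 0, 0, 0]])

```text
time: 33.65
eef_pos: [0.5534, 0.0427, 0.0388]
tcp_rot: [0.036, 0.706, -0.036, 0.706]
contact_force: [-4.7, 1.2, 9.8]
opening: 0.262
```

drive_tool(steps=[[0, 0, 0.7, 0, 0], [0, 0, 0.7, 0, 0], [0, 0, 0.4, 0, 0], [0, 0, 0, 0, 0], [0, 0, 0, 0, 0]])

```text
time: 34.15
eef_pos: [0.57, 0.0411, 0.0388]
tcp_rot: [0.036, 0.707, -0.035, 0.705]
contact_force: [-9.2, 1.7, 11.9]
opening: 0.256
```

drive_tool(steps=[[0, 0, 0.3, 0, 0], [0, 0, 0.3, 0, 0], [0, 0, 0.3, 0, 0], [0, 0, 0, 0, 0], [0, 0, 0, 0, 0]])

```text
time: 34.65
eef_pos: [0.5785, 0.0403, 0.0388]
tcp_rot: [0.036, 0.708, -0.035, 0.705]
contact_force: [-10.2, 0.4, 13.0]
opening: 0.263
```

drive_tool(steps=[[0, 0, 0.3, 0, 0], [0, 0, 0.3, 0, 0], [0, 0, 0, 0, 0], [0, 0, 0, 0, 0]])

```text
time: 35.05
eef_pos: [0.5791, 0.0403, 0.0387]
tcp_rot: [0.036, 0.713, -0.035, 0.699]
contact_force: [-26.7, 1.4, 26.0]
opening: 0.263
```

drive_tool(steps=[[-0.2, 0, -0.5, 0, 0], [0, 0, 0, 0, 0], [0, 0, 0, 0, 0.35], [0, 0, 0, 0, 0.45], [0, 0, 0, 0, 0.55], [0, 0, 0, 0, 0.55], [0, 0, 0, 0, 0.55], [-2, 0, 0, 0, 0.55], [-4, 0, 0, 0, 0.55], [-4, 0, 0, 0, 0.8]])

```text
time: 36.05
eef_pos: [0.5797, 0.0398, 0.1383]
tcp_rot: [0.036, 0.707, -0.036, 0.705]
contact_force: [0.8, 0.1, 0.0]
opening: 0.707
```

drive_tool(steps=[[-3, 3, 0, 0, 1], [-2, 4, 0, 0, 1], [0, 4, 0, 0, 1], [0, 4, 0, 0, 1], [0, 3, 0, 0, 1], [0, 0, 0, 0, 1], [0, 0, 0, 0, 1], [0, 0, 0, 0, 1]])

```text
time: 36.85
eef_pos: [0.5985, 0.218, 0.188]
tcp_rot: [0.036, 0.706, -0.036, 0.706]
contact_force: [-0.2, -0.0, 0.4]
opening: 1.0
```

Run:
```python
from h import *
w=cam('wrist'); save(w,'w11.png',s=1.5); blocks(w); import pickle; pickle.dump(w,open('w11.pkl','wb'))
t=cam('top'); print('beaker',atz(t,252/1.5,170/1.5,.1)); blocks(t)
plan([.611,.30,.14],72,4)
```

```text
blob [338.9 176.9] [323, 161, 33, 32, 722] mid-z [0.6153 0.3075]
blob [ 96.  177.3] [79, 164, 34, 28, 759] mid-z [0.5858 0.0271]
blob [  6.3 177.5] [0, 167, 16, 24, 278] mid-z [ 0.5662 -0.1369]
blob [ 42.2 178. ] [27, 166, 31, 26, 621] mid-z [ 0.5762 -0.0614]
beaker [0.76541057 0.2491468  0.1       ]
blob [ 23.9 164.5] [14, 155, 18, 19, 187] mid-z [0.6033 0.7824]
blob [400.8 225.7] [398, 212, 6, 27, 138] mid-z [ 0.376  -0.5608]
blob [337.3 273.9] [333, 270, 10, 9, 64] mid-z [ 0.2084 -0.3344]
blob [180.8 379.4] [147, 371, 56, 13, 301] mid-z [-0.1528  0.2151]
t 36.95 eef [0.5986 0.2177 0.1882] yaw 84.13 q6 -73.3 open 0.997 F [-0.3  0.3 -0.3] turn 12.1
[[1.21, 2.08, 0.1, np.float64(3.03), 1], [1.21, 2.08, -0.01, np.float64(3.03), 1], [1.21, 2.08, -0.12, np.float64(3.03), 1], [1.21, 2.07, -0.23, np.float64(3.03), 1]]
```

View pics/w11.png

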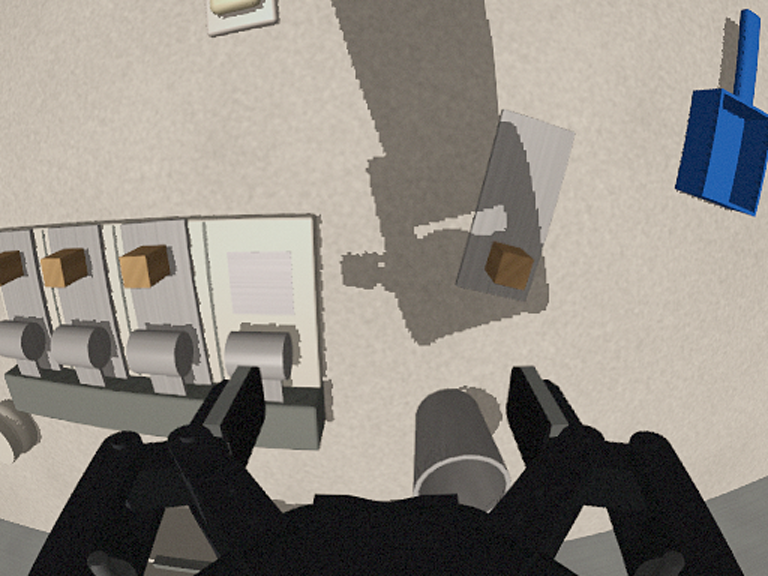

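Three mirrors are home. A's grip is at (508,265), its edges running (502,110)–(457,286) and (574,131)–(527,302). The beaker at (455,430) is clear.

Run:
```python
from h import *
import pickle; w=pickle.load(open('w11.pkl','rb')); f=lambda u,v,z: atz(w,u/1.5,v/1.5,z)[:2]
ya=lambda d:np.degrees(np.arctan2(d[1],d[0]))
a,b,c,d=f(502,110,.006),f(457,286,.006),f(574,131,.006),f(527,302,.006); m=[ya(a-b),ya(c-d)]; print(m,np.linalg.norm(a-b),np.linalg.norm(b-d))
plan([.615,.3075,.10],np.mean(m)-90,5)
```

```text
[np.float64(161.86145622121995), np.float64(162.27715026420103)] 0.13784705039496065 0.06003255875102359
t 36.95 eef [0.5986 0.2177 0.1882] yaw 84.13 q6 -73.3 open 0.997 F [-0.3  0.3 -0.3] turn 12.1
[[1.76, 1.82, 0.14, np.float64(2.41), 1], [1.76, 1.83, 0.07, np.float64(2.41), 1], [1.76, 1.83, -0.01, np.float64(2.41), 1], [1.76, 1.82, -0.09, np.float64(2.41), 1], [1.76, 1.82, -0.16, np.float64(2.41), 1]]
```

drive_tool(steps=[[1.7, 1.8, 0.1, 2.4, 0.8], [1.8, 1.8, 0.1, 2.4, 0.8], [1.8, 1.8, 0, 2.4, 0.8], [1.8, 1.9, -0.1, 2.4, 0.8], [1.7, 1.8, -0.1, 2.4, 0.8], [0, 0, 0, 0, 0.8], [0, 0, 0, 0, 0.8]])

```text
time: 37.65
eef_pos: [0.6153, 0.3075, 0.1001]
tcp_rot: [0.109, 0.699, -0.109, 0.698]
contact_force: [-0.0, -0.7, 0.5]
opening: 0.802
```

Run:
```python
from h import *
w=cam('wrist'); blocks(w); plan([.6145,.3075,.0165],72.1,4)
```

```text
blob [255.5 198.6] [240, 178, 32, 42, 1306] mid-z [0.6156 0.3069]
blob [  9.5 245.2] [0, 229, 25, 35, 582] mid-z [0.5863 0.0217]
t 37.7 eef [0.6159 0.3074 0.1011] yaw 72.2 q6 -54.1 open 0.799 F [ 0.9 -1.2  0.9] turn 0.1
[[2.11, -0.01, -0.04, np.float64(0.03), 1], [2.11, -0.01, -0.04, np.float64(0.03), 1], [2.11, -0.01, -0.04, np.float64(0.03), 1], [2.11, -0.01, -0.04, np.float64(0.03), 1]]
```

drive_tool(steps=[[2.2, 0, 0, 0, 0.8], [2.2, 0, 0, 0, 0.8], [2.2, 0, 0, 0, 0.8], [1.3, 0, 0, 0, 0.8], [0.5, 0, 0, 0, 0.8], [0, 0, 0, 0, 0.8]])

```text
time: 38.3
eef_pos: [0.6156, 0.3079, 0.0166]
tcp_rot: [0.109, 0.699, -0.109, 0.699]
contact_force: [-0.9, 0.8, 0.1]
opening: 0.802
```

drive_tool(steps=[[0, 0, 0, 0, 0], [0, 0, 0, 0, 0], [0, 0, 0, 0, 0], [0, 0, 0, 0, 0], [0, 0, 0, 0, 0], [0, 0, 0, 0, 0], [0, 0, 0, 0, 0]], force=80)

```text
time: 39.0
eef_pos: [0.6163, 0.3087, 0.0179]
tcp_rot: [0.11, 0.698, -0.109, 0.699]
contact_force: [0.4, -1.1, 5.7]
opening: 0.262
```

drive_tool(steps=[[-1, 0, 0, 0, 0], [-2, 0, 0, 0, 0], [-3, 0, 0, 0, 0], [-3, 0, 0, 0, 0], [-1, 0, 0, 0, 0], [0, 0, 0, 0, 0]])

```text
time: 39.6
eef_pos: [0.6161, 0.3088, 0.1181]
tcp_rot: [0.11, 0.698, -0.109, 0.7]
contact_force: [0.1, 0.1, -2.2]
opening: 0.265
```

Run:
```python
from h import *
h=home(3,.07); plan([h[0],h[1],.12],-95.8,1); print(h,home(3))
```

```text
t 39.6 eef [0.6161 0.3088 0.1181] yaw 72.22 q6 -54.0 open 0.265 F [ 0.1  0.1 -2.2] turn 168.0
[[-0.24, -19.81, -3.55, np.float64(168.02), 1]]
[0.52183787 0.13099722] [0.59147951 0.12392328]
```

drive_tool(steps=[[0, -1, -3, 0, 0], [0, -1, -3, 0, 0], [0, -1, -3, 0, 0], [0, -1, -2, 8, 0], [0, 0, 0, 8.5, 0], [0, 0, 0, 8.5, 0], [0, 0, 0, 8.5, 0], [0, 0, 0, 8.5, 0], [0, 0, 0, 8.5, 0], [0, 0, 0, 8.5, 0]])

```text
time: 40.6
eef_pos: [0.4965, 0.3032, 0.1133]
tcp_rot: [0.439, 0.554, -0.442, 0.552]
contact_force: [0.6, 0.1, -1.6]
opening: 0.265
```

drive_tool(steps=[[0, 0, 0, 8.5, 0], [0, 0, 0, 8.5, 0], [0, 0, 0, 8.5, 0], [0, 0, 0, 8.5, 0], [0, 0, 0, 8.5, 0], [0, 0, 0, 8.5, 0], [0, 0, 0, 8.5, 0], [0, 0, 0, 8.5, 0], [0, 0, 0, 8.5, 0], [0, 0, 0, 8.5, 0]])

```text
time: 41.6
eef_pos: [0.4964, 0.3032, 0.1133]
tcp_rot: [-0.697, -0.109, 0.701, -0.11]
contact_force: [0.1, 0.0, -2.0]
opening: 0.26
```

drive_tool(steps=[[0, 0, 0, 8.5, 0], [0, 0, 0, 8.5, 0], [0, 0, 0, 7, 0], [0, 0, 0, 0, 0], [0, 0, 0, 0, 0]])

```text
time: 42.1
eef_pos: [0.4971, 0.3035, 0.1144]
tcp_rot: [-0.705, 0.035, 0.707, 0.034]
contact_force: [0.1, -0.4, -2.0]
opening: 0.26
```

Run:
```python
from h import *
h=home(3,.07); plan([h[0],h[1],.12],-95.8,5)
```

```text
t 42.1 eef [0.4971 0.3035 0.1144] yaw -95.64 q6 117.1 open 0.26 F [ 0.1 -0.4 -2. ] turn 0.2
[[-0.11, 3.38, -0.83, np.float64(0.03), 1], [-0.11, 3.38, -0.83, np.float64(0.03), 1], [-0.11, 3.38, -0.83, np.float64(0.03), 1], [-0.11, 3.38, -0.84, np.float64(0.03), 1], [-0.11, 3.38, -0.84, np.float64(0.03), 1]]
```

drive_tool(steps=[[0, 3.4, -0.8, 0.2, 0], [0, 3.4, -0.8, 0, 0], [0, 3.4, -0.8, 0, 0], [0, 3.4, -0.8, 0, 0], [0, 3.3, -0.8, 0, 0], [0, 0, 0, 0, 0], [0, 0, 0, 0, 0], [0, 0, 0, 0, 0]])

```text
time: 42.9
eef_pos: [0.5202, 0.1323, 0.1159]
tcp_rot: [-0.706, 0.036, 0.706, 0.037]
contact_force: [0.2, 0.2, -1.9]
opening: 0.263
```

Run:
```python
from h import *
h=home(3,.07); plan([h[0],h[1],.038],-95.8,1)
```

```text
t 42.9 eef [0.5202 0.1323 0.1159] yaw -95.91 q6 99.3 open 0.263 F [ 0.2  0.2 -1.9] turn -0.1
[[7.79, 0.12, -0.18, np.float64(-0.11), 1]]
```

drive_tool(steps=[[2, 0.1, 0, -0.1, 0], [2.5, 0, 0, 0, 0], [2, 0, 0, 0, 0], [0.8, 0, 0, 0, 0], [0.5, 0, 0, 0, 0], [0.3, 0, 0, 0, 0], [0, 0, 0, 0, 0], [0, 0, 0, 0, 0]])

```text
time: 43.7
eef_pos: [0.5221, 0.1314, 0.0375]
tcp_rot: [0.707, -0.036, -0.705, -0.036]
contact_force: [-2.8, 0.3, 5.1]
opening: 0.264
```

Run:
```python
from h import *
h=home(3); plan([h[0],h[1],.038],-95.8,1)
```

```text
t 43.7 eef [0.5221 0.1314 0.0375] yaw -95.84 q6 99.1 open 0.264 F [-2.8  0.3  5.1] turn -0.0
[[-0.03, 0.04, -6.97, np.float64(-0.04), 1]]
```

drive_tool(steps=[[0, 0, -1, 0, 0], [0, 0, -1, 0, 0], [0, 0, -1, 0, 0], [0, 0, -1, 0, 0], [0, 0, 0, 0, 0], [0, 0, 0, 0, 0]])

```text
time: 44.3
eef_pos: [0.5613, 0.1272, 0.0379]
tcp_rot: [0.706, -0.036, -0.706, -0.036]
contact_force: [-4.0, 0.4, 8.8]
opening: 0.258
```

drive_tool(steps=[[0, 0, -0.7, 0, 0], [0, 0, -0.7, 0, 0], [0, 0, -0.4, 0, 0], [0, 0, 0, 0, 0], [0, 0, 0, 0, 0]])

```text
time: 44.8
eef_pos: [0.5778, 0.1255, 0.0378]
tcp_rot: [-0.705, 0.036, 0.707, 0.036]
contact_force: [-8.8, 0.6, 12.7]
opening: 0.263
```

drive_tool(steps=[[0, 0, -0.3, 0, 0], [0, 0, -0.3, 0, 0], [0, 0, -0.2, 0, 0], [0, 0, 0, 0, 0], [0, 0, 0, 0, 0]])

```text
time: 45.3
eef_pos: [0.5851, 0.1248, 0.0378]
tcp_rot: [-0.705, 0.036, 0.708, 0.036]
contact_force: [-10.8, 1.6, 13.2]
opening: 0.264
```

drive_tool(steps=[[0, 0, -0.3, 0, 0], [0, 0, -0.3, 0, 0], [0, 0, -0.2, 0, 0], [0, 0, 0, 0, 0], [0, 0, 0, 0, 0]])

```text
time: 45.8
eef_pos: [0.5877, 0.1246, 0.0378]
tcp_rot: [-0.699, 0.036, 0.713, 0.036]
contact_force: [-28.3, 0.8, 26.3]
opening: 0.267
```

drive_tool(steps=[[-0.2, 0, 0.5, 0, 0], [0, 0, 0, 0, 0], [0, 0, 0, 0, 0.35], [0, 0, 0, 0, 0.45], [0, 0, 0, 0, 0.55], [0, 0, 0, 0, 0.55], [0, 0, 0, 0, 0.55], [-2, 0, 0, 0, 0.55], [-4, 0, 0, 0, 0.55], [-4, 0, 0, 0, 0.8]])

```text
time: 46.8
eef_pos: [0.5884, 0.1235, 0.1373]
tcp_rot: [-0.705, 0.036, 0.707, 0.036]
contact_force: [0.7, 1.1, 0.6]
opening: 0.704
```

drive_tool(steps=[[-3, 3, 0, 0, 1], [-2, 4, 0.5, 0, 1], [-2, 3, 0.5, 0, 1], [-2, 3, 0.5, 0, 1], [0, 0, 0, 0, 1], [0, 0, 0, 0, 1], [0, 0, 0, 0, 1]])

```text
time: 47.5
eef_pos: [0.5605, -0.0033, 0.2261]
tcp_rot: [-0.706, 0.036, 0.707, 0.036]
contact_force: [0.1, 0.7, -0.6]
opening: 1.002
```

Run:
```python
from h import *
w=cam('wrist'); save(w,'w12.png',s=1.56); blocks(w,.06); import pickle; pickle.dump(w,open('w12.pkl','wb'))
plan([.577,-.302,.20],-94.5,7)
```

```text
blob [215.8 154.2] [204, 141, 25, 27, 606] mid-z [0.5806 0.0413]
blob [291.6 154.2] [280, 141, 24, 27, 589] mid-z [ 0.5718 -0.0431]
blob [145.2 154.3] [131, 142, 29, 26, 631] mid-z [0.5908 0.1251]
blob [362.6 155.9] [349, 143, 28, 26, 631] mid-z [ 0.5627 -0.1267]
blob [480.6 263.1] [470, 252, 23, 23, 285] mid-z [ 0.3689 -0.3545]
t 47.55 eef [ 0.5604 -0.0031  0.2258] yaw -95.82 q6 85.1 open 1.003 F [-0.2 -0.5 -0.8] turn -1.3
[[0.36, 4.22, -0.67, np.float64(-0.19), 1], [0.36, 4.23, -0.66, np.float64(-0.19), 1], [0.36, 4.23, -0.64, np.float64(-0.19), 1], [0.36, 4.23, -0.63, np.float64(-0.19), 1], [0.36, 4.23, -0.61, np.float64(-0.19), 1], [0.36, 4.23, -0.6, np.float64(-0.19), 1], [0.36, 4.24, -0.59, np.float64(-0.19), 1]]
```

View pics/w12.png

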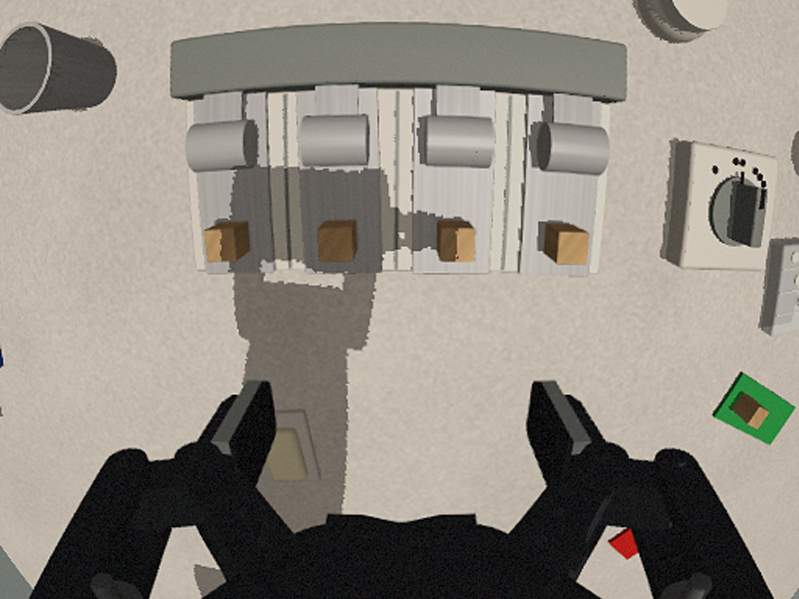

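All four mirrors are home: tails level at row 272, every nose resting on a plate, and block spacing matching the bays within about 2 mm. The dial is still on two dots, so now I turn it to three.

drive_tool(steps=[[0, 4.2, -0.7, 0, 1], [0, 4.2, -0.7, 0, 1], [0, 4.2, -0.7, 0, 1], [0, 4.2, -0.6, 0, 1], [0, 4.3, -0.6, 0, 1], [0, 4.3, -0.6, 0, 1], [0, 4.2, -0.6, 0, 1], [0, 0, 0, 0, 0.7], [0, 0, 0, 0, 0.7], [0, 0, 0, 0, 0.7]])

```text
time: 48.55
eef_pos: [0.5755, -0.3015, 0.2262]
tcp_rot: [-0.706, 0.035, 0.707, 0.036]
contact_force: [-0.3, -0.4, 0.4]
opening: 0.701
```

Run:
```python
from h import *
plan([.5775,-.302,.048],-95.3,1)
```

```text
t 48.55 eef [ 0.5755 -0.3015  0.2262] yaw -95.79 q6 59.2 open 0.701 F [-0.3 -0.4  0.4] turn -0.5
[[17.82, 0.06, -0.23, np.float64(-0.49), 1]]
```

drive_tool(steps=[[3, 0, -0.1, 0, 0.7], [4, 0, -0.1, 0, 0.7], [4, 0, 0, 0, 0.7], [3, 0, 0, 0, 0.7], [2, 0, 0, 0, 0.7], [1.5, 0, 0, 0, 0.7], [0, 0, 0, 0, 0.7], [0, 0, 0, 0, 0.7]])

```text
time: 49.35
eef_pos: [0.578, -0.3029, 0.0531]
tcp_rot: [0.706, -0.036, -0.706, -0.036]
contact_force: [0.6, 0.2, 0.8]
opening: 0.695
```

drive_tool(steps=[[0, 0, 0, 0, 0], [0, 0, 0, 0, 0], [0, 0, 0, 0, 0], [0, 0, 0, 0, 0], [0, 0, 0, 0, 0], [0, 0, 0, 0, 0], [0, 0, 0, 0, 0], [0, 0, 0, 0, 0]], force=30)

```text
time: 50.15
eef_pos: [0.5783, -0.3014, 0.054]
tcp_rot: [0.707, -0.035, -0.706, -0.038]
contact_force: [-0.1, 7.2, 6.0]
opening: 0.154
```

drive_tool(steps=[[0, 0, 0, 5, 0], [0, 0, 0, 7, 0], [0, 0, 0, 7, 0], [0, 0, 0, 7, 0], [0, 0, 0, 7, 0], [0, 0, 0, 7, 0], [0, 0, 0, 0, 0], [0, 0, 0, 0, 0]])

```text
time: 50.95
eef_pos: [0.5781, -0.3016, 0.054]
tcp_rot: [-0.651, 0.275, 0.651, 0.277]
contact_force: [0.9, 7.4, 5.8]
opening: 0.155
```

drive_tool(steps=[[0, 0, 0, 0, 0.4], [0, 0, 0, 0, 0.6], [0, 0, 0, 0, 0.7], [0, 0, 0, 0, 0.7], [-3, 0, 0, 0, 0.7], [-4, 0, 0, 0, 0.7], [-4, 0, 0, 0, 1], [-4, 0, 0, 0, 1], [-2, 0, 0, 0, 1], [0, 0, 0, 0, 1]])

```text
time: 51.95
eef_pos: [0.5791, -0.305, 0.2275]
tcp_rot: [0.654, -0.276, -0.648, -0.275]
contact_force: [0.3, -1.5, 0.5]
opening: 1.0
```

Run:
```python
from h import *
w=cam('wrist'); save(w,'w13.png',s=1.56); t=cam('top'); 
print(readout.get_state()['eef_pos'])
```

```text
[ 0.57703159 -0.30340413  0.22161153]
```

View pics/w13.png

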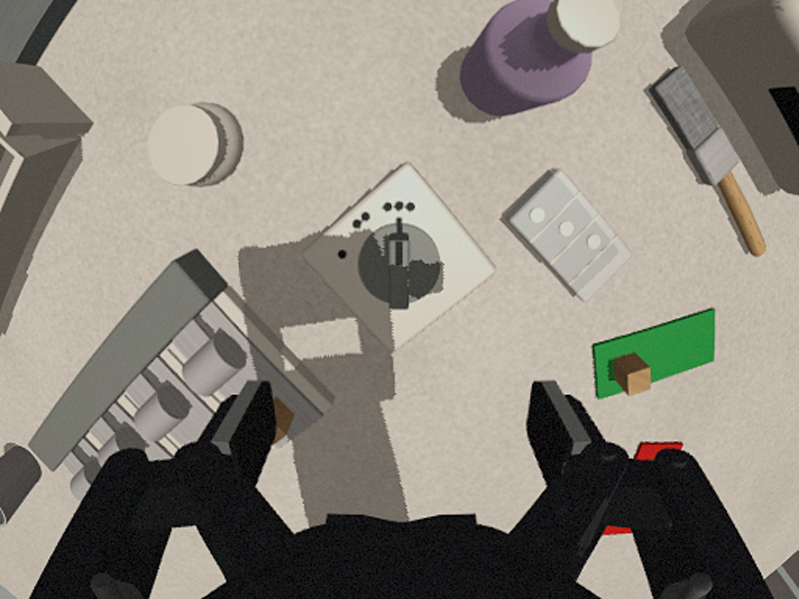

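The dial points at three dots (399,206). One last look at the dock before handing in.

drive_tool(steps=[[0, -3, -2, 0, 1], [0, -3, -2, 0, 1], [0, -3, -2, 0, 1], [0, -3, -2, 0, 1], [0, -3, -2, 0, 1], [0, -3, -2, 0, 1], [0, 0, 0, 0, 1], [0, 0, 0, 0, 1], [0, 0, 0, 0, 1], [0, 0, 0, 0, 1]])

```text
time: 53.05
eef_pos: [0.789, -0.2649, 0.2223]
tcp_rot: [-0.651, 0.276, 0.651, 0.276]
contact_force: [0.2, -0.6, 0.1]
opening: 1.002
```

Run:
```python
from h import *
w=cam('wrist'); save(w,'w14.png',s=1.56); blocks(w,.06); print(readout.get_state()['eef_pos'])
```

```text
blob [472.  289.3] [463, 279, 20, 22, 305] mid-z [ 0.3811 -0.3724]
blob [301.5 327.4] [290, 320, 22, 17, 169] mid-z [ 0.5733 -0.1361]
blob [475.1 332.5] [467, 324, 17, 19, 191] mid-z [ 0.2456 -0.3325]
[ 0.78921351 -0.26490283  0.22287982]
```

View pics/w14.png

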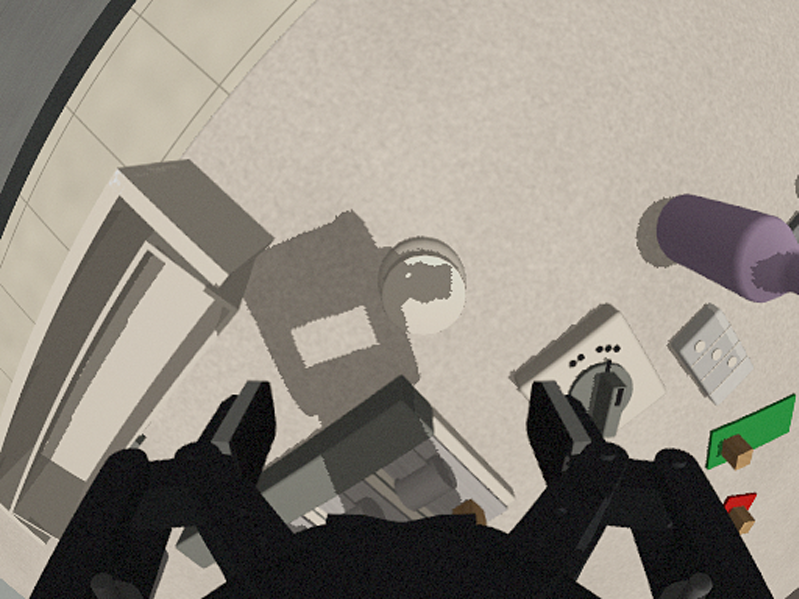

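That move went the wrong way because the tool frame had turned with the dial. Nothing was touched, so I'm moving over the dock properly.

Run:
```python
from h import *
plan([.56,-.003,.226],-95.8,8)
```

```text
t 53.1 eef [ 0.7892 -0.2649  0.2229] yaw -135.94 q6 110.4 open 0.999 F [-0.   0.6 -0.2] turn -40.1
[[-0.04, -0.22, 4.35, np.float64(-5.02), 1], [-0.04, -0.6, 4.31, np.float64(-5.02), 1], [-0.04, -0.97, 4.24, np.float64(-5.02), 1], [-0.04, -1.34, 4.14, np.float64(-5.02), 1], [-0.04, -1.7, 4.01, np.float64(-5.02), 1], [-0.04, -2.04, 3.84, np.float64(-5.02), 1], [-0.04, -2.37, 3.65, np.float64(-5.02), 1], [-0.04, -2.68, 3.43, np.float64(-5.02), 1]]
```

drive_tool(steps=[[0, -0.2, 4.3, -5, 1], [0, -0.6, 4.3, -5, 1], [0, -1, 4.2, -5, 1], [0, -1.3, 4.1, -5, 1], [0, -1.7, 4, -5, 1], [0, -2, 3.8, -5, 1], [0, -2.4, 3.7, -5, 1], [0, -2.7, 3.4, -5, 1], [0, 0, 0, 0, 1], [0, 0, 0, 0, 1]])

```text
time: 54.1
eef_pos: [0.5616, -0.0031, 0.2234]
tcp_rot: [0.707, -0.036, -0.705, -0.036]
contact_force: [-0.5, 0.1, 0.8]
opening: 0.997
```

Run:
```python
from h import *
w=cam('wrist'); save(w,'w15.png',crop=(90,0,512,220),s=1.9); blocks(w,.06); print(readout.get_state()['eef_pos'])
```

```text
blob [216.  156.1] [204, 143, 25, 27, 625] mid-z [0.5808 0.041 ]
blob [292.2 156.2] [280, 143, 25, 27, 602] mid-z [ 0.5719 -0.0433]
blob [144.9 156.3] [131, 144, 29, 26, 648] mid-z [0.591  0.1248]
blob [363.4 157.8] [349, 145, 29, 26, 638] mid-z [ 0.5629 -0.1268]
blob [481.3 264.7] [470, 254, 23, 23, 287] mid-z [ 0.3693 -0.3542]
[ 0.56238599 -0.00383081  0.22343445]
```

The four blocks read the same as before to within 0.3 mm and the gripper is clear, so I'm handing in.

```bash
python3 -c "
from h import *
print(sign_off())"
```

```text
the job is handed in; nothing more can be done
None
```

The job is handed in at about 54 s of the 210 s. The dial went from one dot to two, all four steel mirrors were slid home into bays 0 to 3, and then the dial went on to three dots. The verdict is not known, since sign-off reports none.

**Mirrors:** Each was pushed in until the force showed it against the stop, at about 26–36 N. In the last dock picture all four tails were level with the front edge and every clip nose rested on its plate. Block positions agreed with the home points to about 1 mm sideways. Lengthwise they read 1–3 mm short, which I put down to error in my dock estimate. After the second dial turn the blocks measured the same to within 0.3 mm.

**Dial:** The pointer was seen at three dots after it was let go, and again in the next picture.

**What went less well:**
- **Wasted move:** One checking move went the wrong way because the tool frame had turned. It touched nothing.
- **Last dock check:** It was by numbers only, because the picture limit was reached.
- **Dock corner:** Early readings of a dock corner disagreed by up to 10 mm. I settled on closer views and confirmed them with the first placed mirror.

The green and red look-alikes and the other toiletries were not touched.

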